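# Set up the glue warmer: nest its three pots and close the lid

## Task

Set up the glue warmer for a small batch: stand the large pot inside the ring on the heating plate, hang the middle pot in it and then the small pot in the middle one, turning each until its two ears drop fully into the notches in the rim below. Set the pots in place rather than dropping them, then lower the lid gently until it is fully shut, and leave the other things on the bench where they are.

Things in the scene. Friction and masses are not known exactly. Their poses are not given: they have to be found in the camera images.
- warmer: The glue warmer, fixed to the bench: an open round grey casing, outside 132 mm, inside 120 mm across, 87 mm high, with a control box (knob towards the robot) on its -x side and a lid hinged on its +y side. Origin on the bench under the casing's centre; z up; its yaw varies a little about zero.
- plate (a point): Centre of the heating plate in the casing, 14 mm above the bench. Around it stands a fixed low ring, inside 71 mm, outside 80 mm across, 8 mm high, in which the large pot stands with about 2.5 mm play all round.
- large_pot: Largest plain metal pot, open at the top: 66 mm outside, 58 mm inside, 55 mm high, floor 5 mm, foot edge rounded. Origin: centre of its underside, z up. Rim notches on its +x and -x sides, 13 mm wide, 8 mm deep, through the wall. Grip it across y. All three pots start upright on the bench, in any of three places, at any yaw.
- middle_pot: Middle pot: 55 mm outside, 47 mm inside, 58 mm high; origin: centre of underside. A clamp band carries two opposite ears near +x and -x, but fastened up to 0.2 rad off, each time differently. Ears: 9 mm wide, 14 mm high, reach 34.5 mm from the axis, undersides 30 mm up. Rim notches, 13 mm wide, 8 mm deep, on +x and -x. Home: underside 17 mm above the large pot's (25 mm with ears on its rim).
- small_pot: Small pot: 44 mm outside, 36 mm inside, 54 mm high, plain rim; origin: centre of underside. A clamp band carries two opposite ears near +x and -x, but fastened up to 0.2 rad off, each time differently. Ears: 9 mm wide, 14 mm high, reach 29 mm from the axis, undersides 26 mm up. Home: underside 24 mm above the middle pot's (32 mm with ears on its rim). A half turn is the same.
- lid (a joint): Angle of the warmer's lid: 0 shut (lying on the casing's rim), grows as it opens up and over to the warmer's +y side, stop at 2.15. A 0.3 kg metal lid 136 mm across on a stiff hinge: it stays where left when well open, but falls shut when let go below about 0.6. Its inside is 25 mm deep, so it shuts only over fully seated pots.
- lid_bar (a point): Middle of the lid's round wooden grip bar (12 mm thick, 60 mm long between two steel arms, parallel to the hinge and the warmer's x axis), 170 mm from the hinge axis. With the lid shut it lies 98 mm from the casing's centre on the -y side, 97 mm above the bench, 24 mm clear of the lid's edge. Its axes turn with the lid.
- lid_hinge (a point): Middle of the lid's hinge axis, on the casing's +y side, 72 mm from the casing's centre, 87 mm above the bench; the axis runs along the warmer's x axis.
- brush: Bystander: a wooden brush, 22 x 160 x 33 mm, lying among the pots; origin at the centre of its underside, length along y.
- superglue: Bystander: a small white bottle with a red cap, 34 mm thick, 95 mm high, standing; origin at the centre of its underside.
- tape_measure: Bystander: a yellow tape measure, 62 x 80 x 32 mm; origin at the centre of its underside.
- pen_blank: Bystander: a square wooden bar, 19 x 130 x 19 mm, lying; origin at the centre of its underside, length along y.

How it is judged:
On the way, in this order (a step that is already met when the one before it is completed fails the run):
1. the large pot stands on the heating plate inside the ring (z of large_pot in the frame of plate between -0.002 and 0.003 m and horizontal distance between large_pot and plate below 0.005 m and angle between large_pot's own z axis and vertical below 0.05 rad and contact force between the fingers and large_pot below 0.2 N), for 0.2 s.
2. the middle pot hangs in the large pot with its ears down in the notches (z of large_pot in the frame of plate between -0.002 and 0.003 m and horizontal distance between large_pot and plate below 0.005 m and angle between large_pot's own z axis and vertical below 0.05 rad and z of middle_pot in the frame of large_pot between 0.014 and 0.0195 m and horizontal distance between middle_pot and large_pot below 0.004 m and angle between middle_pot's own z axis and vertical below 0.12 rad and contact force between the fingers and middle_pot below 0.2 N), for 0.2 s.
3. the small pot hangs in the middle pot with its ears down in the notches (z of large_pot in the frame of plate between -0.002 and 0.003 m and horizontal distance between large_pot and plate below 0.005 m and angle between large_pot's own z axis and vertical below 0.05 rad and z of middle_pot in the frame of large_pot between 0.014 and 0.0195 m and horizontal distance between middle_pot and large_pot below 0.004 m and angle between middle_pot's own z axis and vertical below 0.12 rad and z of small_pot in the frame of middle_pot between 0.021 and 0.0265 m and horizontal distance between small_pot and middle_pot below 0.004 m and angle between small_pot's own z axis and vertical below 0.16 rad and contact force between the fingers and small_pot below 0.2 N), for 0.2 s.
4. the lid is shut (value of joint lid below 0.035 rad), for 0.2 s.
At the end, for the whole second after the job is handed in: Large pot upright on the plate within 5 mm of its centre; middle pot hung in it and small pot in the middle one, ears down on the notch floors (heights within 3 mm of the nominal 17 and 24 mm, axes within 4 mm); lid shut within 0.035 rad; all at rest (z of large_pot in the frame of plate between -0.002 and 0.003 m and horizontal distance between large_pot and plate below 0.005 m and angle between large_pot's own z axis and vertical below 0.05 rad and z of middle_pot in the frame of large_pot between 0.014 and 0.0195 m and horizontal distance between middle_pot and large_pot below 0.004 m and angle between middle_pot's own z axis and vertical below 0.12 rad and z of small_pot in the frame of middle_pot between 0.021 and 0.0265 m and horizontal distance between small_pot and middle_pot below 0.004 m and angle between small_pot's own z axis and vertical below 0.16 rad and value of joint lid below 0.035 rad and linear speed of each of large_pot, middle_pot, small_pot below 0.02 m/s); the robot touches nothing.
It fails at once if a pot is dropped into the warmer (falls freely faster than 0.6 m/s over the plate, out of the fingers) ((horizontal distance between large_pot and plate below 0.03 m and linear speed of large_pot above 0.6 m/s and contact force between the fingers and large_pot below 0.2 N) or (horizontal distance between middle_pot and plate below 0.03 m and linear speed of middle_pot above 0.6 m/s and contact force between the fingers and middle_pot below 0.2 N) or (horizontal distance between small_pot and plate below 0.03 m and linear speed of small_pot above 0.6 m/s and contact force between the fingers and small_pot below 0.2 N)).
It fails at once if the lid slams (closes faster than 2 rad/s over its last 0.5 rad) (value of joint lid below 0.5 rad and velocity of joint lid below -2 rad/s).
It fails at once if a bystander (brush, small glue bottle, tape measure or pen blank) is moved by more than 30 mm (distance of any of brush, superglue, tape_measure, pen_blank from where it was at the start of the episode above 0.03 m).
It also fails if it takes over 72 s, if anything falls off the work surface, if the arm or the gripper's body presses on something with over 40 N, if the wrist force passes 120 N, or if a joint passes its speed limit or range.

## Robot

A 7-joint arm with a two-finger parallel gripper is mounted at the origin on a cart in front of the work surface, level with it; the furniture and walls round the work are solid. World frame = base frame: x ahead of the robot, y to its left, z up, the work surface at z = 0. Lengths are in m, angles in rad, forces in N, time in s.
With the tool pointing down it reaches from about 0.4 to 0.85 m from the base axis. Payload 4.5 kg.
Tool frame: the origin (TCP) lies at the very end of the fingers, on their centre line; the grasp point (between the pads) lies 19 mm behind it; x points along the fingers, y is the direction in which the jaws open and shut, and the axes are right-handed (so a half turn about x gives the same grasp; the last joint's range is limited). The gripper opens to 85 mm and grips with 20 to 120 N. Pads are 22 mm wide; open, the fingers measure 114 mm over their backs; the gripper's body (76 mm by 85 mm) begins 54 mm behind the grasp point. The pads swing forward as they close: fully open they stand 13 mm farther back than shut.
Start: joints at [1.3, 0.689, -0.195, 1.565, 0.157, 0.902, -0.215], TCP at [0.188, -0.596, 0.231] pointing down, gripper open.
Joint ranges: [-3.01, 3.01], [-0.46, 2.08], [-1.47, 1.51], [0.13, 2.56], [-1, 4.14], [0.04, 2.09], [-2.66, 2.66]. Speed limits (rad/s): [2.57, 2.57, 3.14, 3.14, 3.14, 3.14, 3.14].

## Interface

Orientations are given as a 3x3 rotation matrix whose columns are the frame's x, y, z axes.
In Python, from cell import sense, camera, camera_params, ticket gives the robot as it stands. The module is installed in compiled form; this text tells all that it offers.
- The arm moves only by the tool send_rows, never from a script. Its arguments are lists of equal length, an entry for each row: "offset": the shift along the tool's x, y, z in mm, a list of three; "angular": the turn, a rotation vector about the tool's x, y, z in rad, a list of three; "claw": the finger opening in mm, from 0 to 85.4. A call has 1 to 5 rows; each row shifts and turns the commanded pose from where the row before left it, along the tool's axes as they then stand; what a row does not reach is not made up. A row lasts 1/10 s, in which the tool goes at most 50 mm and 8.59 degrees, less where a joint would pass 70% of its speed; a pose out of reach is approached as far as the arm can. A call with a gripper value outside its range is refused whole. The fingers move at their own pace and stop on an object; "grip_force" is the grip in N (left out, the last holds). Time passes only in rows, so rows that do not move let the fingers close. It gives the time, the measured TCP pose, the force and the opening at its end, in the units of the state.
- sense(): the state, without advancing time (a new reading comes with each control period).
- camera(name): name is "scene" or "top" or "wrist"; returns the picture (384x512x3 uint8, red, green, blue); there is no depth.
- camera_params(name): a dict with "K" (3x3 intrinsics, pixels), "R" (3x3) and "t" (3): a world point X has camera coordinates R X + t; the wrist camera has in their place "mount" (4x4, takes a point from camera to tool coordinates, whose origin is the TCP and whose axes are the tool frame's). Camera axes: x right, y down, z forward; pixel columns grow to the right and rows downward; lengths in m; the calibration is good to about 2 mm. A picture is of the moment at which its call begins: read the wrist's pose just before it. camera_params takes no time and is no camera call.
- ticket.sign_off(): hands the job in, once; it reports no verdict.
The state is a dict: "t": time; "q": joint angles; "qvel": joint speeds; "effort": joint torques, N m; "ee_pos": TCP position; "ee_rot": TCP orientation; "force": force on the tool from outside, world axes, zero at the start; "wrist_torque": the same for the moment, N m; "width": finger opening in m.
Only numpy, scipy, OpenCV 4.12 (cv2) and the standard library are available. Lean on these libraries where they do the work, as an engineer would, in place of code of your own. Each camera call takes 0.05 s, during which the arm holds its last target.

## Working session

There is one attempt and no reset: what is moved stays moved. The work goes in short steps, Python scripts to look and compute and a tool call to move; the robot and the scene stay as the last step left them, time stands still between calls to the robot, and variables do not carry over. Pictures are saved under pics/ and viewed, and the job is handed in when it is done.

Besides the shell and the picture viewer there is one more tool, called after ">>>" by a JSON object that holds its "op" and its "data". send_rows: Moves the arm, as the interface text tells. Its arguments: {"type":"object","properties":{"offset":{"type":"array","items":{"type":"array","items":{"type":"number"}}},"angular":{"type":"array","items":{"type":"array","items":{"type":"number"}}},"claw":{"type":"array","items":{"type":"number"}},"grip_force":{"type":"number"}},"required":["offset","angular","claw"]}

```bash
mkdir -p pics; ls; python3 - <<'E'
from cell import sense,camera,camera_params
import cv2
s=sense();print(s)
for n in("scene","top","wrist"):
    p=camera_params(n);print(n,p)
    im=camera(n);cv2.imwrite(f"pics/{n}0.png",im[:,:,::-1])
E
```

```text
pics
{'t': 0.0, 'q': array([ 1.29977111,  0.68997296, -0.19449419,  1.56634709,  0.15729325,
        0.90252917, -0.21508243]), 'qvel': array([ 0.00105787, -0.000624  ,  0.00024826, -0.00022896, -0.0016547 ,
        0.00147107, -0.00048673]), 'effort': array([-1.59094443e-04, -5.39608777e+01, -1.26712181e+00, -1.58543587e+01,
        9.02826665e-03,  9.48499306e-03, -1.52649119e-05]), 'ee_pos': array([ 0.18732161, -0.59557753,  0.23048963]), 'ee_rot': array([[-7.00256725e-04,  3.00204873e-01, -9.53874491e-01],
       [ 1.73035472e-03, -9.53872933e-01, -3.00205653e-01],
       [-9.99998258e-01, -1.86076225e-03,  1.48495017e-04]]), 'force': array([ 0.18885653,  0.16109934, -0.4213892 ]), 'wrist_torque': array([-0.00385479,  0.00812136,  0.0067295 ]), 'width': 0.0853174111176858}
scene {'K': array([[497.27473832,   0.        , 263.60985967],
       [  0.        , 497.27473832, 196.58433331],
       [  0.        ,   0.        ,   1.        ]]), 'R': array([[-8.87093919e-01, -4.61588180e-01, -8.54855749e-04],
       [-3.27066203e-01,  6.29870263e-01, -7.04479348e-01],
       [ 3.25717788e
[... 278 characters left out ...]
044, -0.99986941,  0.0155833 ],
       [-0.99381952,  0.00252489, -0.1109792 ],
       [ 0.11092536, -0.01596203, -0.99370055]]), 't': array([-0.09077574,  0.56067386,  0.96590858])}
wrist {'K': array([[303.95645875,   0.        , 261.68562699],
       [  0.        , 303.95645875, 189.78397894],
       [  0.        ,   0.        ,   1.        ]]), 'mount': array([[-4.84834045e-04, -2.64618828e-01,  9.64352965e-01,
        -1.42796309e-01],
       [ 9.99999425e-01,  7.94385073e-04,  7.20735083e-04,
        -9.45584703e-04],
       [-9.56787674e-04,  9.64352760e-01,  2.64618291e-01,
        -6.69158527e-02],
       [ 0.00000000e+00,  0.00000000e+00,  0.00000000e+00,
         1.00000000e+00]])}
```

View pics/scene0.png

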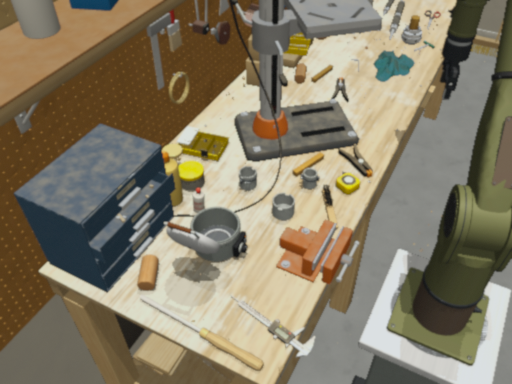

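View pics/top0.png

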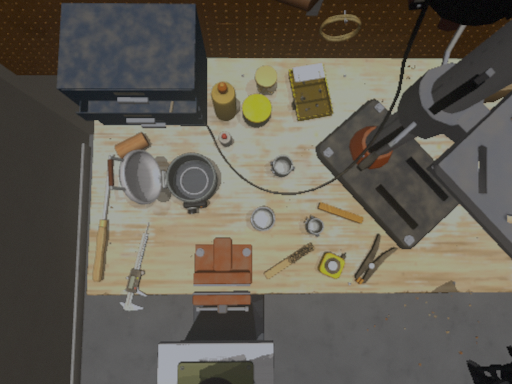

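View pics/wrist0.png

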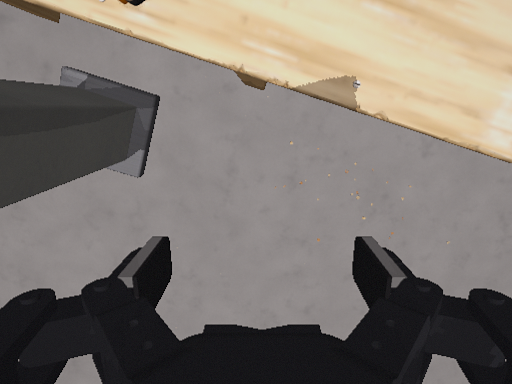

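The top view shows the plain large pot at (263,219), and eared pots at (283,167) and (314,227). The warmer is at (192,180) with its lid open to the left. I'll zoom in and measure.

```bash
cat > h.py <<'E'
import numpy as np, cv2
from cell import sense,camera,camera_params
def cam(name,s=None):
    p=camera_params(name);K=p["K"]
    if name!="wrist": return K,p["R"],p["t"]
    s=s or sense();M=p["mount"];R=s["ee_rot"]@M[:3,:3];o=s["ee_rot"]@M[:3,3]+s["ee_pos"]
    return K,R.T,-R.T@o
def proj(c,X):
    K,R,t=c;v=(np.atleast_2d(X)@R.T+t)@K.T;return v[:,:2]/v[:,2:]
def ray(c,uv):
    K,R,t=c;uv=np.atleast_2d(uv);d=np.c_[uv,np.ones(len(uv))]@np.linalg.inv(K).T@R
    return -R.T@t,d/np.linalg.norm(d,axis=1)[:,None]
def plane(c,uv,z):
    o,d=ray(c,uv);return o+d*((z-o[2])/d[:,2])[:,None]
def tri(c1,uv1,c2,uv2):
    o1,d1=ray(c1,uv1);o2,d2=ray(c2,uv2);d1=d1[0];d2=d2[0]
    A=np.c_[d1,-d2];l=np.linalg.lstsq(A,o2-o1,rcond=None)[0]
    a=o1+l[0]*d1;b=o2+l[1]*d2;return (a+b)/2,np.linalg.norm(a-b)
def grab(name,fn):
    s=sense();im=camera(name)[:,:,::-1].copy();np.savez(f"pics/{fn}.npz",im=im,ee_pos=s["ee_pos"],ee_rot=s["ee_rot"]);return im,cam(name,s)
def load(name,fn):
    d=np.load(f"pics/{fn}.npz");return d["im"],cam(name,dict(ee_pos=d["ee_pos"],ee_rot=d["ee_rot"]))
def zoom(im,x0,y0,x1,y1,f,fn):
    cv2.imwrite(f"pics/{fn}.png",cv2.resize(im[y0:y1,x0:x1],None,fx=f,fy=f,interpolation=cv2.INTER_CUBIC))
E
python3 - <<'E'
from h import *
im=cv2.imread("pics/top0.png");c=cam("top")
zoom(im,90,80,350,280,3,"tz0")
for n,uv in dict(warm=(192,178),L=(263,217),M=(283,166),S=(314,226),bar=(111,175)).items():
    print(n,plane(c,uv,0.055)[0].round(3))
print(plane(c,[(90,290),(330,265),(225,140),(230,260)],0).round(3))
im=cv2.imread("pics/scene0.png");zoom(im,150,140,370,300,3.5,"sz0")
E
```

```text
warm [0.602 0.063 0.055]
L [ 0.494 -0.13   0.055]
M [ 0.635 -0.187  0.055]
S [ 0.47  -0.269  0.055]
bar [0.611 0.284 0.055]
[[ 0.296  0.35   0.   ]
 [ 0.36  -0.322  0.   ]
 [ 0.723 -0.024  0.   ]
 [ 0.376 -0.039  0.   ]]
```

View pics/tz0.png

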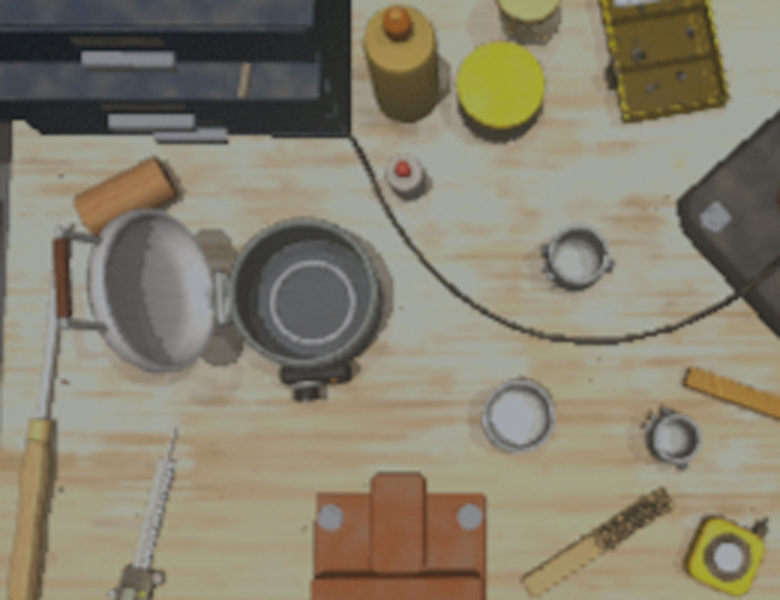

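View pics/sz0.png

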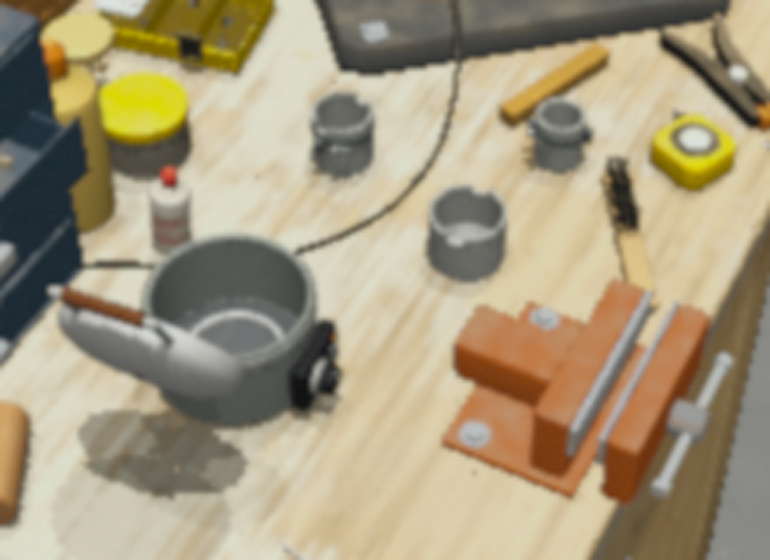

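```bash
cat >> h.py <<'E'
from scipy.spatial.transform import Rotation as Rn, Slerp
def Rdown(psi,tilt=0):
    # tool x down, tool y at world angle psi
    y=np.array([np.cos(psi),np.sin(psi),0]);x=np.array([0,0,-1.]);return np.c_[x,y,np.cross(x,y)]
def go(*way,vmax=45,start=None):
    """way: (x,y,z,psi_deg) ; prints rows"""
    s=sense() if start is None else start;p=s["ee_pos"];R=s["ee_rot"];offs=[];angs=[]
    for w in way:
        tp=np.array(w[:3]);tR=Rdown(np.radians(w[3]))
        a=np.linalg.norm((Rn.from_matrix(R).inv()*Rn.from_matrix(tR)).as_rotvec())
        n=max(1,int(np.ceil(np.linalg.norm(tp-p)/(vmax/1000))),int(np.ceil(a/0.14)))
        sl=Slerp([0,1],Rn.from_matrix([R,tR]))
        for k in range(n):
            A=sl(k/n);B=sl((k+1)/n)
            offs.append((A.inv().apply((tp-p)/n)*1000).round(1).tolist());angs.append((A.inv()*B).as_rotvec().round(3).tolist())
        p,R=tp,tR
    for i in range(0,len(offs),5): print("off",offs[i:i+5],"\nang",angs[i:i+5])
def st():
    s=sense();y=s["ee_rot"][:,1];print("t",round(s["t"],2),"p",(s["ee_pos"]*1000).round(1),"psi",np.degrees(np.arctan2(y[1],y[0])).round(2),"tilt",s["ee_rot"][:2,0].round(4),"F",s["force"].round(1),"T",s["wrist_torque"].round(2),"w",round(s["width"]*1000,1),"q",s["q"].round(2))
E
python3 -c "
from h import *
go((0.53,-0.17,0.27,0))"
```

```text
off [[-3.0, -23.3, -35.0], [-3.0, -19.8, -37.1], [-3.0, -16.1, -38.8], [-3.0, -12.3, -40.2], [-3.0, -8.3, -41.2]] 
ang [[-0.097, -0.0, 0.0], [-0.097, -0.0, 0.0], [-0.097, -0.0, 0.0], [-0.097, -0.0, 0.0], [-0.097, -0.0, 0.0]]
off [[-3.0, -4.3, -41.8], [-3.0, -0.2, -42.0], [-3.0, 3.9, -41.9], [-3.0, 8.0, -41.3], [-3.0, 11.9, -40.3]] 
ang [[-0.097, -0.0, 0.0], [-0.097, -0.0, 0.0], [-0.097, -0.0, 0.0], [-0.097, -0.0, 0.0], [-0.097, -0.0, 0.0]]
off [[-3.0, 15.8, -39.0], [-3.0, 19.5, -37.2], [-3.0, 23.0, -35.2]] 
ang [[-0.097, -0.0, 0.0], [-0.097, -0.0, 0.0], [-0.097, -0.0, 0.0]]
```

>>> {"op": "send_rows", "data": {"offset": [[-3,-23,-35],[-3,-20,-37],[-3,-16,-39],[-3,-12,-40],[-3,-8,-41]], "angular": [[-0.097,0,0],[-0.097,0,0],[-0.097,0,0],[-0.097,0,0],[-0.097,0,0]], "claw": [85,85,85,85,85]}}

```text
t: 0.65
ee_pos: [0.3204, -0.432, 0.2463]
ee_rot: [[-0.0, 0.713, -0.701], [0.0, -0.701, -0.713], [-1.0, -0.0, 0.0]]
force: [0.7, 0.1, 0.4]
width: 0.0849
```

>>> {"op": "send_rows", "data": {"offset": [[-3,-4,-42],[-3,0,-42],[-3,4,-42],[-3,8,-41],[-3,12,-40]], "angular": [[-0.097,0,0],[-0.097,0,0],[-0.097,0,0],[-0.097,0,0],[-0.097,0,0]], "claw": [85,85,85,85,85]}}

```text
t: 1.15
ee_pos: [0.453, -0.2693, 0.2613]
ee_rot: [[-0.0, 0.958, -0.288], [-0.0, -0.288, -0.958], [-1.0, -0.0, 0.0]]
force: [0.4, -0.8, -0.3]
width: 0.0851
```

>>> {"op": "send_rows", "data": {"offset": [[-3,16,-39],[-3,19.5,-37],[-3,23,-35],[0,0,0]], "angular": [[-0.097,0,0],[-0.097,0,0],[-0.097,0,0],[0,0,0]], "claw": [85,85,85,85]}}

```text
t: 1.55
ee_pos: [0.5361, -0.1659, 0.2711]
ee_rot: [[0.005, 1.0, 0.007], [0.005, 0.007, -1.0], [-1.0, 0.005, -0.005]]
force: [0.9, 0.3, 0.7]
width: 0.0853
```

```bash
python3 - <<'E'
from h import *
st()
im,c=grab("wrist","w1");zoom(im,0,0,512,384,1.55,"w1")
E
```

```text
t 1.55 p [ 536.1 -165.9  271.1] psi 0.38 tilt [0.0052 0.0052] F [0.9 0.3 0.7] T [-0.01  0.01 -0.01] w 85.3 q [ 0.55  0.59 -0.55  1.7   0.36  0.94 -0.13]
```

View pics/w1.png

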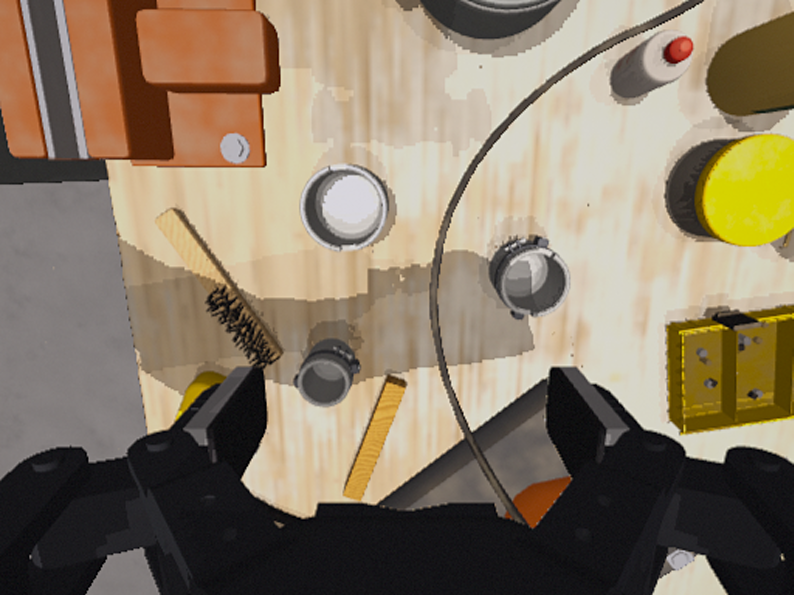

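The wrist view shows the large pot at about (221,133) native, the middle pot at (341,177) with its ears roughly vertical, and the small pot at (210,240). I'll move closer over the large pot.

```bash
python3 - <<'E'
from h import *
im,c=load("wrist","w1")
for n,uv in dict(L=(222,133),M=(341,180),S=(210,240)).items(): print(n,plane(c,uv,0.055)[0].round(3))
go((.494,-.145,.13,0))
E
```

```text
L [ 0.49  -0.127  0.055]
M [ 0.634 -0.183  0.055]
S [ 0.472 -0.262  0.055]
off [[35.1, -10.0, -6.1], [35.1, -10.0, -6.1], [35.1, -9.9, -6.1], [35.1, -9.9, -6.1]] 
ang [[0.0, -0.001, -0.0], [0.0, -0.001, -0.0], [0.0, -0.001, -0.0], [0.0, -0.001, -0.0]]
```

>>> {"op": "send_rows", "data": {"offset": [[35,-10,-6],[35,-10,-6],[35,-10,-6],[35,-10,-6],[0,0,0]], "angular": [[0,0,0],[0,0,0],[0,0,0],[0,0,0],[0,0,0]], "claw": [85,85,85,85,85]}}

```text
t: 2.1
ee_pos: [0.4866, -0.1493, 0.1269]
ee_rot: [[-0.011, 1.0, -0.005], [0.001, -0.005, -1.0], [-1.0, -0.011, -0.0]]
force: [-1.3, 0.5, 1.1]
width: 0.085
```

```bash
python3 - <<'E'
from h import *
st()
im,c=grab("wrist","w2");zoom(im,0,0,512,384,1.55,"w2")
E
```

```text
t 2.1 p [ 486.6 -149.3  126.9] psi -0.31 tilt [-0.0112  0.0005] F [-1.3  0.5  1.1] T [ 0.05  0.07 -0.07] w 85.0 q [ 0.45  0.73 -0.4   1.99  0.54  0.54 -0.34]
```

View pics/w2.png

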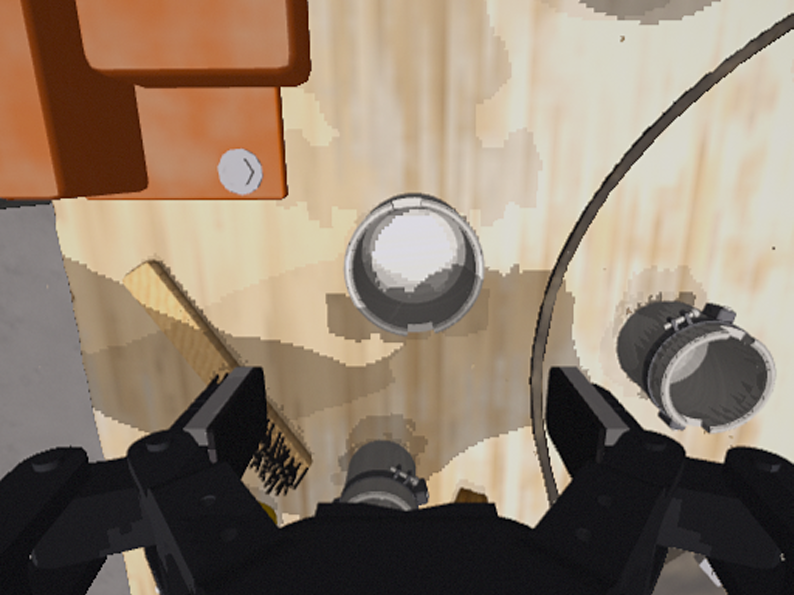

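```bash
python3 - <<'E'
from h import *
im,c=load("wrist","w2")
zoom(im,212,115,322,225,7,"w2z")
E
```

```text
(no output)
```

View pics/w2z.png

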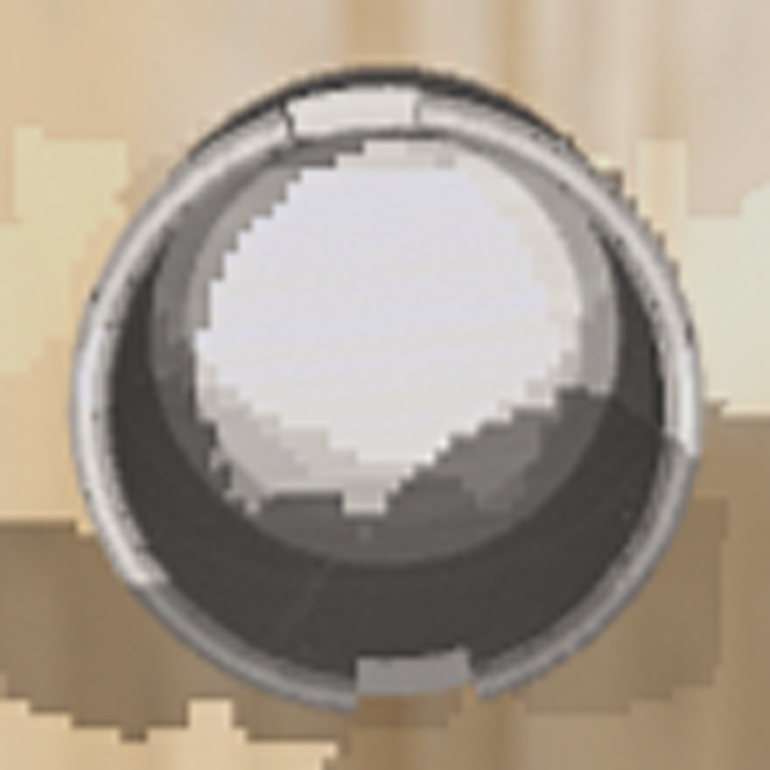

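```bash
cat >> h.py <<'E'
def circ(P):
    A=np.c_[2*P[:,:2],np.ones(len(P))];x=np.linalg.lstsq(A,(P[:,:2]**2).sum(1),rcond=None)[0]
    r=np.sqrt(x[2]+x[0]**2+x[1]**2);return x[:2],r,np.abs(np.hypot(*(P[:,:2]-x[:2]).T)-r).max()
E
python3 - <<'E'
from h import *
im,c=load("wrist","w2")
f=lambda L:np.array(L)/7+[212,115]
o=f([(72,410),(135,572),(215,655),(355,706),(485,696),(620,590),(703,400)])
for z in(.050,.055,.060):
    cc,r,e=circ(plane(c,o,z));print(z,cc.round(4),r.round(4),e.round(4))
a=plane(c,f([(288,118),(416,108)]),.055);b=plane(c,f([(356,684),(477,674)]),.055)
print(a,b,"mid",(a.mean(0)+b.mean(0))/2)
d=a.mean(0)-b.mean(0);print(np.degrees(np.arctan2(d[1],d[0])),np.linalg.norm(d),np.linalg.norm(a[0]-a[1]),np.linalg.norm(b[0]-b[1]))
# height from two views: notch centres
im1,c1=load("wrist","w1");zoom(im1,180,90,400,280,3.6,"w1z")
E
```

```text
0.05 [ 0.4897 -0.1296] 0.033 0.001
0.055 [ 0.4897 -0.1285] 0.0322 0.0009
0.06 [ 0.4897 -0.1274] 0.0315 0.0009
[[ 0.47986112 -0.09865554  0.055     ]
 [ 0.49258626 -0.09772242  0.055     ]] [[ 0.48642053 -0.1582712   0.055     ]
 [ 0.49932716 -0.15714748  0.055     ]] mid [ 0.48954877 -0.12794916  0.055     ]
96.37516424787621 0.059890712708249326 0.012759303416408189 0.012955461638271807
```

View pics/w1z.png

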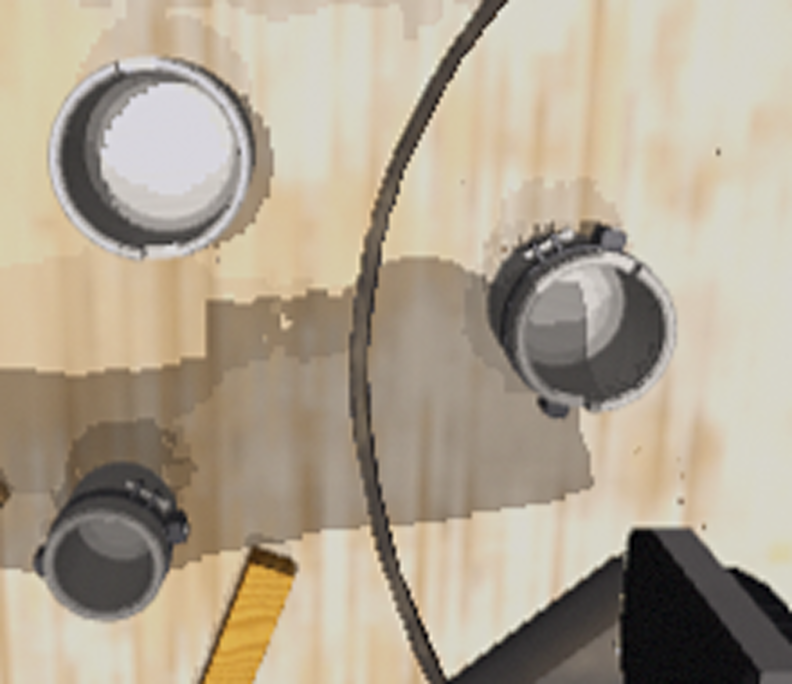

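```bash
python3 - <<'E'
from h import *
st();go((.4897,-.1285,.09,6.4),(.4897,-.1285,.025,6.4))
E
```

```text
t 2.15 p [ 489.6 -149.8  129.1] psi -0.33 tilt [-0.0056 -0.0003] F [-0.6  0.3  0.6] T [0.01 0.02 0.  ] w 85.2 q [ 0.45  0.73 -0.4   1.99  0.54  0.54 -0.34]
off [[39.0, 0.2, -21.3], [32.5, 0.0, 0.0], [32.5, 0.0, 0.0]] 
ang [[-0.117, -0.0, 0.006], [0.0, 0.0, 0.0], [0.0, 0.0, 0.0]]
```

>>> {"op": "send_rows", "data": {"offset": [[20,0,-11],[19,0,-10.5],[0,0,0],[32,0,0],[32,0,0]], "angular": [[-0.06,0,0.006],[-0.057,0,0],[0,0,0],[0,0,0],[0,0,0]], "claw": [85,85,85,85,85]}}

```text
t: 2.65
ee_pos: [0.4951, -0.1296, 0.0291]
ee_rot: [[0.013, 0.994, 0.108], [-0.002, 0.108, -0.994], [-1.0, 0.012, 0.003]]
force: [-0.2, -0.7, -0.4]
width: 0.0851
```

>>> {"op": "send_rows", "data": {"offset": [[0,0,0],[0,0,0],[0,0,0],[0,0,0],[0,0,0]], "angular": [[0,0,0],[0,0,0],[0,0,0],[0,0,0],[0,0,0]], "claw": [85,60,55,55,55], "grip_force": 40}}

```text
t: 3.15
ee_pos: [0.4927, -0.1286, 0.0294]
ee_rot: [[0.008, 0.994, 0.11], [-0.001, 0.11, -0.994], [-1.0, 0.008, 0.002]]
force: [-1.3, -0.1, 7.6]
width: 0.0648
```

```bash
python3 - <<'E'
from h import *
st()
im,c=grab("wrist","w3");zoom(im,0,0,512,384,1.55,"w3")
E
```

```text
t 3.15 p [ 492.7 -128.6   29.4] psi 6.34 tilt [ 0.0084 -0.0015] F [-1.3 -0.1  7.6] T [-0.19  0.58 -0.11] w 64.8 q [ 0.3   0.89 -0.23  2.05  0.73  0.27 -0.44]
```

View pics/w3.png

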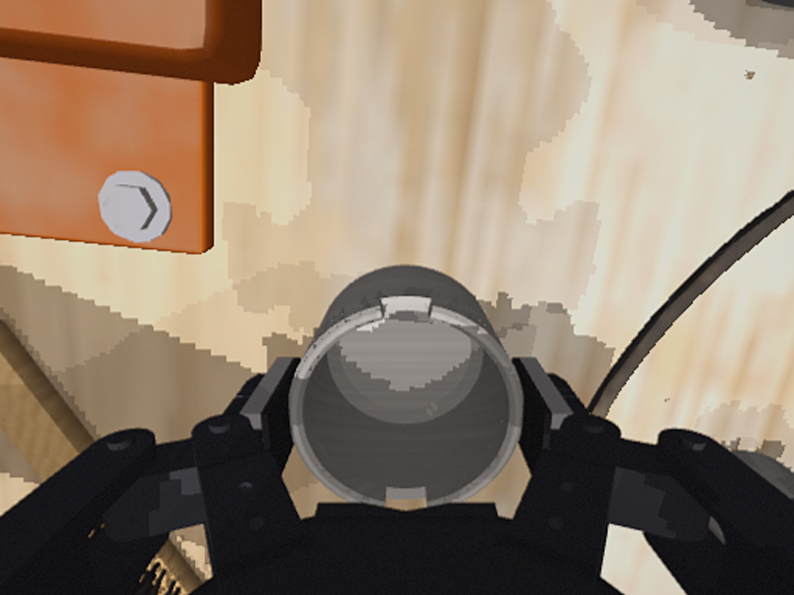

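The pot is held between the pads with its notches centred at columns 406–408 (zoomed), and the width is 64.8. Next I lift it and look into the warmer.

```bash
python3 - <<'E'
from h import *
im,c=load("wrist","w3")
f=lambda L:np.array(L)/1.55
P=plane(c,f([(406,305),(406,495),(290,410),(523,410)]),.055);print(P.round(4))
d=np.load("pics/w3.npz");print("tool coords",((P-d["ee_pos"])@d["ee_rot"]*1000).round(1))
go((.4927,-.1286,.15,6.4),(.64,.06,.25,90))
E
```

```text
[[ 0.4889 -0.096   0.055 ]
 [ 0.4954 -0.1537  0.055 ]
 [ 0.4605 -0.1296  0.055 ]
 [ 0.5246 -0.1227  0.055 ]]
tool coords [[-25.7   0.  -32.7]
 [-25.5   0.1  25.3]
 [-25.9 -32.   -2.5]
 [-25.3  32.5  -2.2]]
off [[-40.2, 0.3, 0.1], [-40.2, 0.2, 0.1], [-40.2, 0.1, 0.0], [-9.1, 15.2, -15.5], [-9.1, 17.1, -13.4]] 
ang [[-0.0, 0.001, -0.003], [-0.0, 0.001, -0.003], [-0.0, 0.001, -0.003], [-0.133, 0.0, 0.0], [-0.133, 0.0, 0.0]]
off [[-9.1, 18.8, -11.0], [-9.1, 20.1, -8.4], [-9.1, 21.0, -5.7], [-9.1, 21.6, -2.9], [-9.1, 21.8, -0.0]] 
ang [[-0.133, 0.0, 0.0], [-0.133, 0.0, 0.0], [-0.133, 0.0, 0.0], [-0.133, 0.0, 0.0], [-0.133, 0.0, 0.0]]
off [[-9.1, 21.6, 2.9], [-9.1, 21.0, 5.7], [-9.1, 20.1, 8.4], [-9.1, 18.8, 11.0]] 
ang [[-0.133, 0.0, 0.0], [-0.133, 0.0, 0.0], [-0.133, 0.0, 0.0], [-0.133, 0.0, 0.0]]
```

>>> {"op": "send_rows", "data": {"offset": [[-25,0,0],[-45,0,0],[-45,0,0],[-10,15,-15.5],[-10,17,-13.5]], "angular": [[0,0,-0.003],[0,0,-0.003],[0,0,-0.003],[-0.133,0,0],[-0.133,0,0]], "claw": [55,55,55,55,55]}}

```text
t: 3.7
ee_pos: [0.5192, -0.0941, 0.1654]
ee_rot: [[0.001, 0.928, 0.371], [-0.002, 0.371, -0.928], [-1.0, 0.0, 0.003]]
force: [0.6, 0.5, -2.6]
width: 0.065
```

>>> {"op": "send_rows", "data": {"offset": [[-10,19,-11],[-10,20,-8.5],[-10,21,-6],[-10,21.5,-3],[-10,22,0]], "angular": [[-0.133,0,0],[-0.133,0,0],[-0.133,0,0],[-0.133,0,0],[-0.133,0,0]], "claw": [55,55,55,55,55]}}

```text
t: 4.2
ee_pos: [0.5855, -0.0067, 0.2137]
ee_rot: [[-0.002, 0.5, 0.866], [-0.001, 0.866, -0.5], [-1.0, -0.002, -0.001]]
force: [0.2, -0.4, -2.2]
width: 0.0651
```

>>> {"op": "send_rows", "data": {"offset": [[-8,21.5,3],[-8,21,6],[-8,20,8.5],[-8,19,11],[0,0,0]], "angular": [[-0.133,0,0],[-0.133,0,0],[-0.133,0,0],[-0.133,0,0],[0,0,0]], "claw": [55,55,55,55,55]}}

```text
t: 4.7
ee_pos: [0.6404, 0.0656, 0.2463]
ee_rot: [[0.001, -0.009, 1.0], [0.004, 1.0, 0.009], [-1.0, 0.004, 0.001]]
force: [-0.1, 0.4, -1.2]
width: 0.0652
```

>>> {"op": "send_rows", "data": {"offset": [[0,0,0],[0,0,0]], "angular": [[0,0,0],[0,0,0]], "claw": [55,55]}}

```text
t: 4.9
ee_pos: [0.6383, 0.0603, 0.2437]
ee_rot: [[-0.004, -0.002, 1.0], [-0.003, 1.0, 0.002], [-1.0, -0.003, -0.004]]
force: [-0.7, -0.1, -2.2]
width: 0.0648
```

```bash
python3 - <<'E'
from h import *
st()
im,c=grab("wrist","w4");zoom(im,0,0,512,384,1.55,"w4")
E
```

```text
t 4.9 p [638.3  60.3 243.7] psi 90.11 tilt [-0.0037 -0.0029] F [-0.7 -0.1 -2.2] T [-0.02  0.01 -0.04] w 64.8 q [ 0.29  0.84 -0.93  1.47  0.7   1.19  0.82]
```

View pics/w4.png

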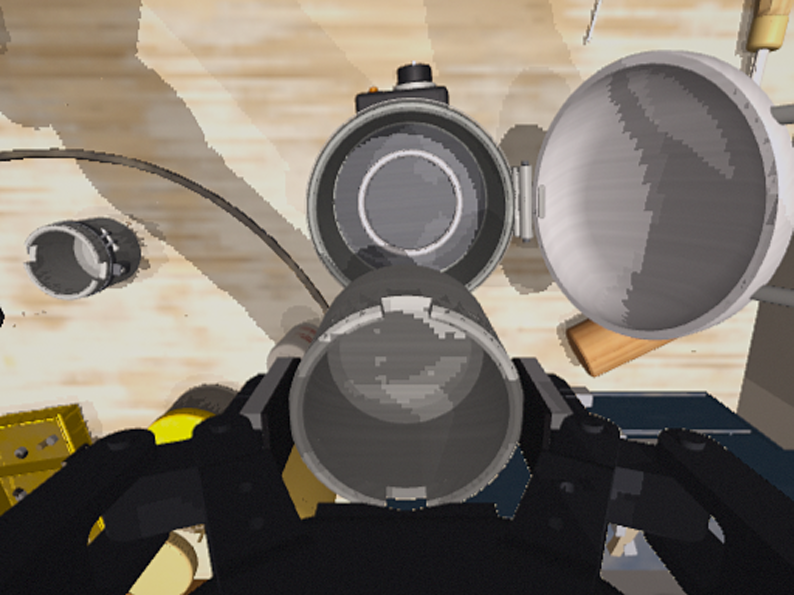

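```bash
python3 - <<'E'
from h import *
im,c=load("wrist","w4")
g=cv2.cvtColor(im,cv2.COLOR_BGR2GRAY)
zoom(im,190,50,350,200,5,"w4z")
s=np.array([264,131.])
# radial scan for bright ring: edges
pts=[];po=[]
gf=cv2.GaussianBlur(g,(0,0),0.7).astype(float)
for a in np.arange(0,2*np.pi,np.pi/36):
    r=np.arange(26,41,.25);x=s[0]+r*np.cos(a);y=s[1]+r*np.sin(a)
    v=cv2.remap(gf.astype(np.float32),x.astype(np.float32)[None],y.astype(np.float32)[None],1)[0]
    k=v.argmax(); 
    if v[k]-np.median(v)>25: pts.append((x[k],y[k]))
pts=np.array(pts);print(len(pts))
for z in(.018,.022,.026):
    print(z,*[q.round(4) for q in circ(plane(c,pts,z))])
e=cv2.fitEllipse(pts.astype(np.float32));print(e)
E
```

```text
72
0.018 [0.5988 0.0635] 0.0381 0.0009
0.022 [0.5985 0.0634] 0.0377 0.0009
0.026 [0.5982 0.0634] 0.0373 0.0009
((264.3356018066406, 130.29275512695312), (63.85688018798828, 64.9654769897461), 174.03851318359375)
```

View pics/w4z.png

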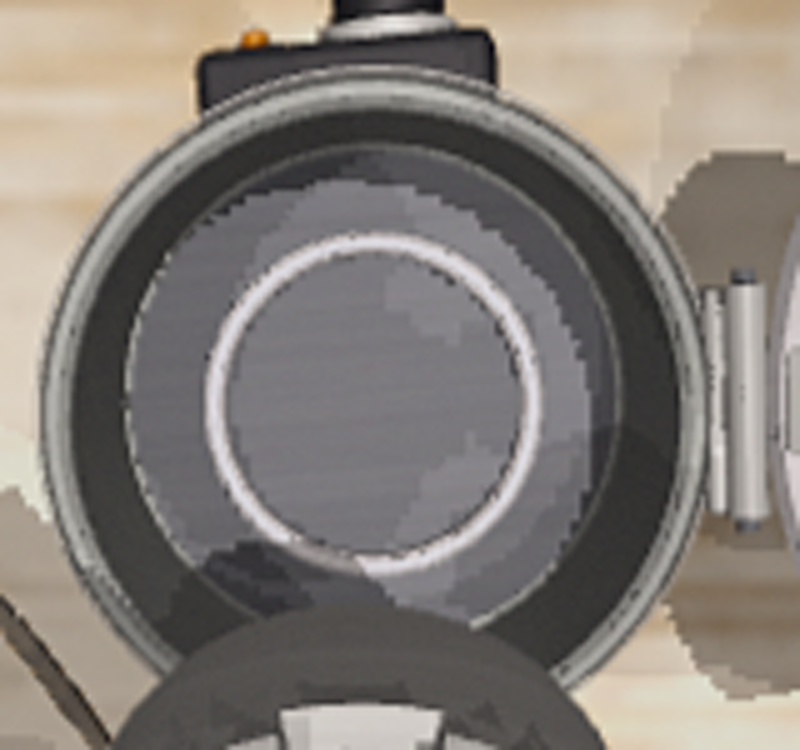

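```bash
python3 - <<'E'
from h import *
im,c=load("wrist","w4")
f=lambda L:np.array(L)/5+[190,50]
P=plane(c,f([(42,400),(375,67),(706,400),(150,175),(610,180),(70,520)]),.087);print(*[q.round(4) for q in circ(P)])
P=plane(c,f([(747,275),(748,528)]),.087);print(P)
st();go((.6015,.0634,.135,90),(.6015,.0634,.06,90))
E
```

```text
[0.5975 0.0639] 0.0638 0.0012
[[0.5690921  0.1342255  0.087     ]
 [0.61735798 0.13777546 0.087     ]]
t 4.95 p [638.4  60.3 243.6] psi 90.12 tilt [-0.0037 -0.0028] F [-0.3  0.2 -2.1] T [ 0.02 -0.02 -0.02] w 64.9 q [ 0.29  0.84 -0.93  1.47  0.7   1.19  0.82]
off [[36.2, 1.2, -12.1], [36.2, 1.1, -12.2], [36.2, 1.1, -12.2], [37.5, 0.0, 0.0], [37.5, 0.0, 0.0]] 
ang [[0.001, -0.001, 0.001], [0.001, -0.001, 0.001], [0.001, -0.001, 0.001], [0.0, 0.0, 0.0], [0.0, 0.0, 0.0]]
```

>>> {"op": "send_rows", "data": {"offset": [[36,1,-12],[36,1,-12],[36,1,-12],[0,0,0],[0,0,0]], "angular": [[0,0,0],[0,0,0],[0,-0.003,0.003],[0,0,0],[0,0,0]], "claw": [55,55,55,55,55]}}

```text
t: 5.45
ee_pos: [0.6031, 0.0641, 0.1364]
ee_rot: [[0.0, -0.003, 1.0], [0.002, 1.0, 0.003], [-1.0, 0.002, 0.0]]
force: [0.1, -0.1, -0.8]
width: 0.0654
```

```bash
python3 - <<'E'
from h import *
st();go((.6015,.0634,.052,90))
E
```

```text
t 5.45 p [603.1  64.1 136.4] psi 90.19 tilt [0.0002 0.0017] F [ 0.1 -0.1 -0.8] T [ 0.01 -0.04 -0.  ] w 65.4 q [ 0.27  0.92 -0.85  1.69  0.83  0.94  0.66]
off [[42.2, -0.4, -0.8], [42.2, -0.4, -0.8]] 
ang [[0.002, 0.0, -0.001], [0.002, 0.0, -0.001]]
```

>>> {"op": "send_rows", "data": {"offset": [[25,0,-1],[25,-0.5,-0.5],[25,0,0],[6,0,0],[0,0,0]], "angular": [[0,0,0],[0,0,0],[0,0,0],[0,0,0],[0,0,0]], "claw": [55,55,55,55,55]}}

```text
t: 5.95
ee_pos: [0.6025, 0.0646, 0.0559]
ee_rot: [[0.002, -0.003, 1.0], [0.003, 1.0, 0.003], [-1.0, 0.003, 0.002]]
force: [-0.0, -0.1, -0.8]
width: 0.0651
```

>>> {"op": "send_rows", "data": {"offset": [[4,0,0],[4,0,0],[3,0,0],[0,0,0],[0,0,0]], "angular": [[0,0,0],[0,0,0],[0,0,0],[0,0,0],[0,0,0]], "claw": [55,55,55,55,55]}}

```text
t: 6.45
ee_pos: [0.602, 0.0651, 0.0485]
ee_rot: [[0.004, -0.004, 1.0], [0.002, 1.0, 0.004], [-1.0, 0.002, 0.004]]
force: [-8.5, -4.5, 24.7]
width: 0.0647
```

```bash
python3 -c "
from h import *
st()"
```

```text
t 6.45 p [602.   65.1  48.5] psi 90.25 tilt [0.0039 0.0016] F [-8.5 -4.5 24.7] T [-0.54  1.39  0.01] w 64.7 q [ 0.22  1.03 -0.76  1.73  0.97  0.8   0.55]
```

>>> {"op": "send_rows", "data": {"offset": [[-2,-1,-1],[0,-1,-1],[2,0,0],[2,0,0],[0,0,0]], "angular": [[0,0,0],[0,0,0],[0,0,0],[0,0,0],[0,0,0]], "claw": [55,55,55,55,55]}}

```text
t: 6.95
ee_pos: [0.5998, 0.0621, 0.0432]
ee_rot: [[0.002, -0.004, 1.0], [0.001, 1.0, 0.004], [-1.0, 0.001, 0.002]]
force: [-2.2, -3.2, 14.8]
width: 0.0652
```

```bash
python3 -c "
from h import *
st()"
```

```text
t 6.95 p [599.8  62.1  43.2] psi 90.21 tilt [0.0016 0.0008] F [-2.2 -3.2 14.8] T [-0.48  0.6   0.05] w 65.2 q [ 0.22  1.03 -0.75  1.74  0.98  0.79  0.55]
```

Now it is at seat height (43.2, expected 43.4). I'll open the gripper a little and rise.

>>> {"op": "send_rows", "data": {"offset": [[0,0,0],[0,0,0],[0,0,0],[-15,0,0],[-35,0,0]], "angular": [[0,0,0],[0,0,0],[0,0,0],[0,0,0],[0,0,0]], "claw": [76,76,76,76,76]}}

```text
t: 7.45
ee_pos: [0.5972, 0.0616, 0.0903]
ee_rot: [[-0.006, -0.005, 1.0], [0.001, 1.0, 0.005], [-1.0, 0.001, -0.006]]
force: [0.0, -0.7, -0.3]
width: 0.076
```

>>> {"op": "send_rows", "data": {"offset": [[-50,0,0],[-50,0,10],[-10,0,10],[0,0,0],[0,0,0]], "angular": [[0,0,0],[0,0,0],[0,0,0],[0,0,0],[0,0,0]], "claw": [76,76,85,85,85]}}

```text
t: 7.95
ee_pos: [0.6181, 0.0618, 0.2004]
ee_rot: [[-0.001, -0.004, 1.0], [0.001, 1.0, 0.004], [-1.0, 0.001, -0.001]]
force: [0.3, -0.1, -0.1]
width: 0.0854
```

```bash
python3 - <<'E'
from h import *
st()
im,c=grab("wrist","w5");zoom(im,0,0,512,384,1.55,"w5")
E
```

```text
t 7.95 p [618.1  61.8 200.4] psi 90.24 tilt [-0.0013  0.0013] F [ 0.3 -0.1 -0.1] T [-0.03  0.03 -0.05] w 85.4 q [ 0.29  0.86 -0.9   1.59  0.74  1.07  0.76]
```

View pics/w5.png

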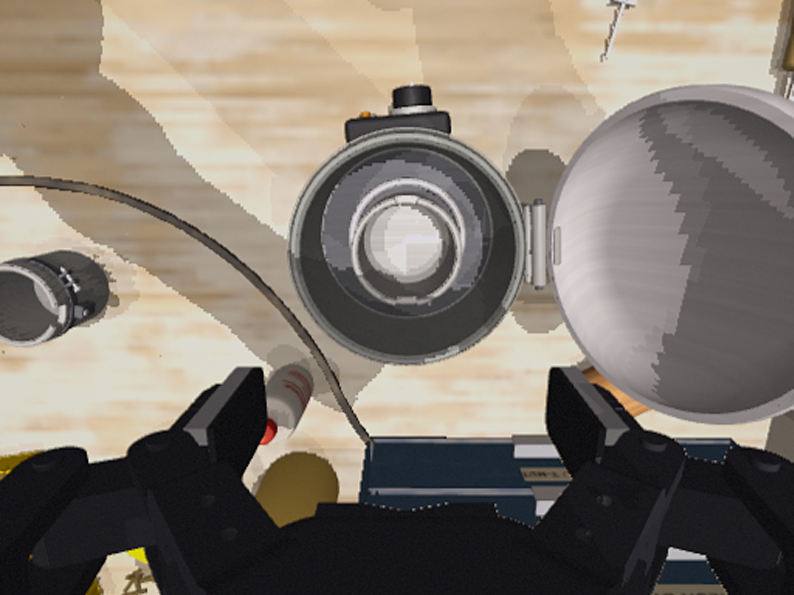

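```bash
python3 - <<'E'
from h import *
im,c=load("wrist","w5")
zoom(im,210,105,320,215,7,"w5z")
E
```

```text
(no output)
```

View pics/w5z.png

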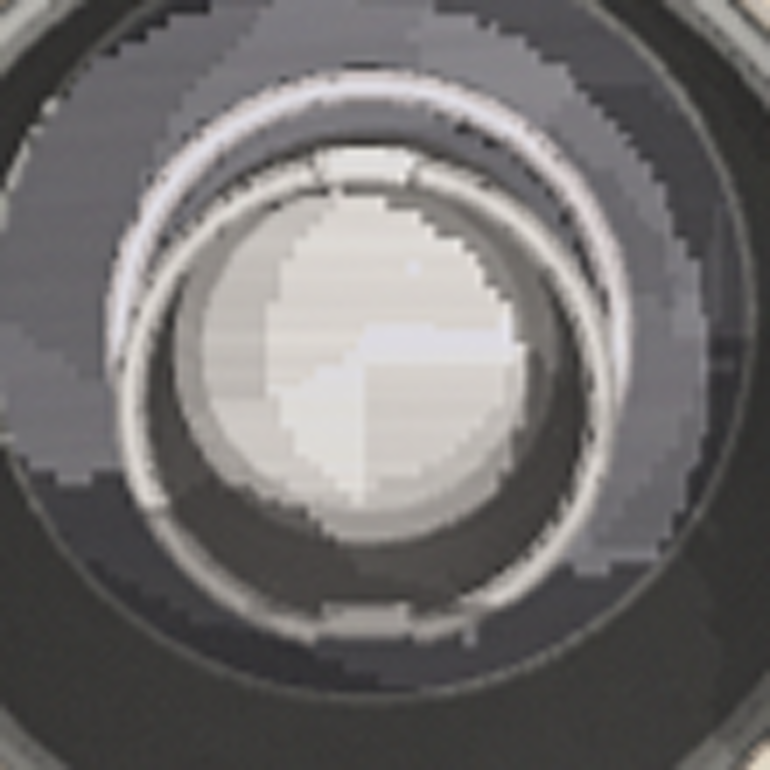

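```bash
python3 - <<'E'
from h import *
im,c=load("wrist","w5")
f=lambda L:np.array(L)/7+[210,105]
for z in (.066,.069,.072): print(z,*[q.round(4) for q in circ(plane(c,f([(120,390),(612,405),(310,643),(425,640),(150,500),(585,510)]),z))])
a=plane(c,f([(317,170),(414,172)]),.069);b=plane(c,f([(319,625),(414,622)]),.069)
d=b.mean(0)-a.mean(0);print(a.round(4),b.round(4),((a.mean(0)+b.mean(0))/2).round(4),np.degrees(np.arctan2(d[1],d[0])))
st();go((.634,-.20,.20,-18),(.634,-.20,.13,-18))
E
```

```text
0.066 [0.602  0.0635] 0.0322 0.0009
0.069 [0.6015 0.0635] 0.0318 0.0009
0.072 [0.6009 0.0634] 0.0315 0.0009
[[0.5703 0.0569 0.069 ]
 [0.5705 0.0692 0.069 ]] [[0.6303 0.0571 0.069 ]
 [0.6299 0.0699 0.069 ]] [0.6003 0.0633 0.069 ] 0.45234287324184713
t 8.0 p [617.5  61.6 199.6] psi 90.27 tilt [-0.0029  0.0009] F [ 0.4 -1.   0. ] T [ 0.03 -0.01  0.01] w 85.1 q [ 0.29  0.86 -0.9   1.59  0.74  1.07  0.76]
off [[-0.1, -18.7, 1.1], [-0.1, -18.4, 3.6], [-0.1, -17.7, 6.0], [-0.1, -16.8, 8.4], [-0.1, -15.5, 10.5]] 
ang [[0.135, -0.0, 0.0], [0.135, -0.0, 0.0], [0.135, -0.0, 0.0], [0.135, -0.0, 0.0], [0.135, -0.0, 0.0]]
off [[-0.1, -13.9, 12.5], [-0.1, -12.1, 14.3], [-0.1, -10.1, 15.8], [-0.1, -7.9, 17.0], [-0.0, -5.5, 17.9]] 
ang [[0.135, -0.0, 0.0], [0.135, -0.0, 0.0], [0.135, -0.0, 0.0], [0.135, -0.0, 0.0], [0.135, -0.0, 0.0]]
off [[-0.0, -3.0, 18.5], [-0.0, -0.5, 18.7], [-0.0, 2.0, 18.6], [-0.0, 4.5, 18.2], [35.0, 0.0, 0.0]] 
ang [[0.135, -0.0, 0.0], [0.135, -0.0, 0.0], [0.135, -0.0, 0.0], [0.135, -0.0, 0.0], [0.0, 0.0, 0.0]]
off [[35.0, 0.0, 0.0]] 
ang [[0.0, 0.0, 0.0]]
```

The large pot sits at about (0.6005, 0.0633) with its notch axis at 0.45°. On to the middle pot.

>>> {"op": "send_rows", "data": {"offset": [[0,-19,1],[0,-18.5,3.5],[0,-17.5,6],[0,-17,8.5],[0,-15.5,10.5]], "angular": [[0.135,0,0],[0.135,0,0],[0.135,0,0],[0.135,0,0],[0.135,0,0]], "claw": [85,85,85,85,85]}}

```text
t: 8.5
ee_pos: [0.6228, -0.0327, 0.1987]
ee_rot: [[-0.004, 0.625, 0.78], [0.002, 0.78, -0.625], [-1.0, -0.001, -0.004]]
force: [-0.9, 0.4, -0.8]
width: 0.0849
```

>>> {"op": "send_rows", "data": {"offset": [[0,-14,12.5],[0,-12,14.5],[0,-10,16],[0,-8,17],[0,-5.5,18]], "angular": [[0.135,0,0],[0.135,0,0],[0.135,0,0],[0.135,0,0],[0.135,0,0]], "claw": [85,85,85,85,85]}}

```text
t: 9.0
ee_pos: [0.6288, -0.1262, 0.1984]
ee_rot: [[-0.004, 0.976, 0.218], [0.002, 0.218, -0.976], [-1.0, -0.004, -0.003]]
force: [0.5, -0.4, 0.0]
width: 0.0851
```

>>> {"op": "send_rows", "data": {"offset": [[10,-3,18.5],[20,-0.5,18.5],[20,2,18.5],[20,4.5,16],[0,0,0]], "angular": [[0.135,0,0],[0.135,0,0],[0.135,0,0],[0.135,0,0],[0,0,0]], "claw": [85,85,85,85,85]}}

```text
t: 9.5
ee_pos: [0.6313, -0.2008, 0.1255]
ee_rot: [[-0.01, 0.949, -0.314], [0.001, -0.314, -0.95], [-1.0, -0.01, 0.003]]
force: [-1.2, 0.1, 0.8]
width: 0.0848
```

>>> {"op": "send_rows", "data": {"offset": [[0,0,0],[0,0,0]], "angular": [[0,0,0],[0,0,0]], "claw": [85,85]}}

```text
t: 9.7
ee_pos: [0.6362, -0.1956, 0.131]
ee_rot: [[0.001, 0.952, -0.306], [0.004, -0.306, -0.952], [-1.0, -0.0, -0.004]]
force: [0.5, 0.0, -0.4]
width: 0.0846
```

```bash
python3 - <<'E'
from h import *
st()
im,c=grab("wrist","w6");zoom(im,0,0,512,384,1.55,"w6")
E
```

```text
t 9.7 p [ 636.2 -195.6  131. ] psi -17.81 tilt [0.0009 0.0038] F [ 0.5  0.  -0.4] T [ 0.11 -0.06 -0.01] w 84.6 q [ 0.44  0.88 -0.41  1.51  0.42  0.84 -0.43]
```

View pics/w6.png

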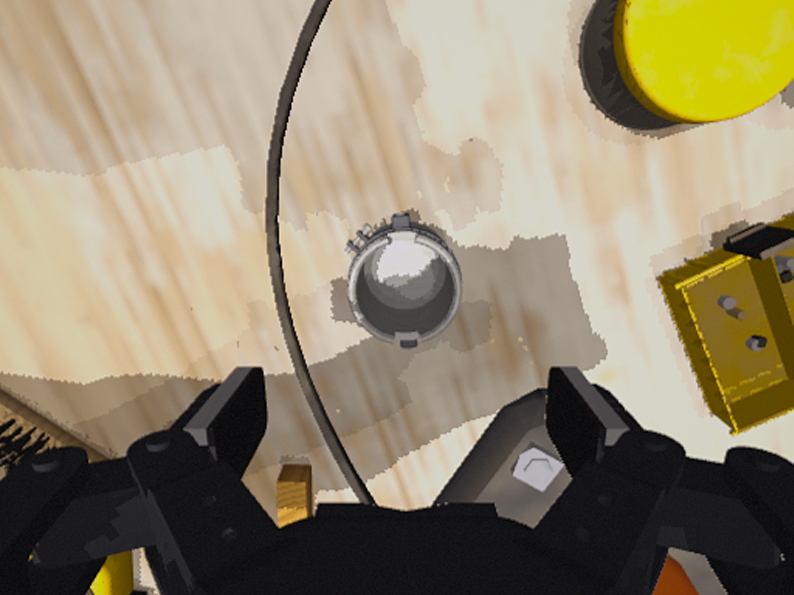

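```bash
python3 - <<'E'
from h import *
im,c=load("wrist","w6")
zoom(im,215,130,305,230,8,"w6z")
E
```

```text
(no output)
```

View pics/w6z.png

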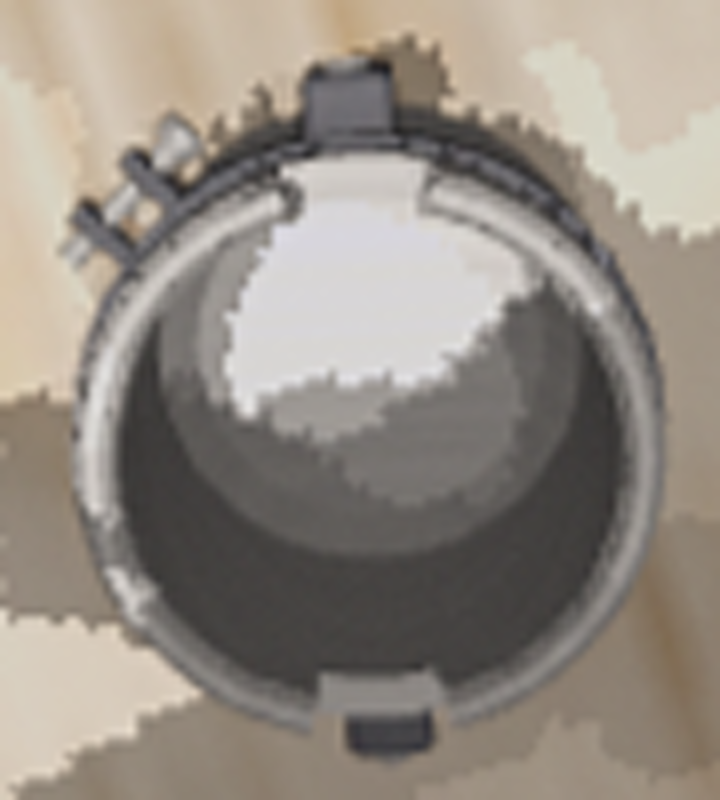

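```bash
python3 - <<'E'
from h import *
im,c=load("wrist","w6")
f=lambda L:np.array(L)/8+[215,130]
def ax(t,b,z):
    a=plane(c,f(t),z);q=plane(c,f(b),z);d=a.mean(0)-q.mean(0);print(a.round(4)[:,:2].tolist(),q.round(4)[:,:2].tolist(),"c",((a.mean(0)+q.mean(0))/2).round(4),"ang",np.degrees(np.arctan2(d[1],d[0])).round(2),"len",np.linalg.norm(d).round(4))
ax([(290,196),(428,192)],[(316,705),(450,696)],.055)
ax([(308,72),(389,68)],[(350,748),(432,744)],.044)
print(*[q.round(4) for q in circ(plane(c,f([(72,420),(664,430),(310,732),(455,722),(140,630),(610,620)]),.055))])
E
```

```text
[[0.639, -0.1605], [0.651, -0.164]] [[0.626, -0.2077], [0.6385, -0.2108]] c [ 0.6386 -0.1858  0.055 ] ang 74.86 len 0.0487
[[0.6434, -0.1514], [0.6507, -0.1534]] [[0.6263, -0.217], [0.6344, -0.2191]] c [ 0.6387 -0.1852  0.044 ] ang 75.72 len 0.0678
[ 0.6383 -0.186 ] 0.0276 0.0002
```

```bash
python3 - <<'E'
from h import *
im,c=load("wrist","w6")
f=lambda L:np.array(L)/8+[215,130]
print(*[q.round(4) for q in circ(plane(c,f([(72,420),(664,430),(310,732),(455,722),(140,630),(610,620)]),.058))])
st();go((.6385,-.1855,.09,-14.3),(.6385,-.1855,.041,-14.3))
E
```

```text
[ 0.6385 -0.1852] 0.0273 0.0002
t 9.75 p [ 636.4 -195.8  131.3] psi -17.83 tilt [0.0015 0.0035] F [ 0.2  0.4 -0.2] T [0.02 0.05 0.01] w 85.0 q [ 0.44  0.88 -0.41  1.51  0.42  0.84 -0.43]
off [[41.3, -1.2, -10.3], [24.5, 0.0, 0.0], [24.5, 0.0, 0.0]] 
ang [[-0.062, -0.004, -0.001], [0.0, 0.0, 0.0], [0.0, 0.0, 0.0]]
```

>>> {"op": "send_rows", "data": {"offset": [[20,-0.5,-5],[21,-0.5,-5],[0,0,0],[25,0,0],[24,0,0]], "angular": [[-0.031,-0.003,0],[-0.031,0,0],[0,0,0],[0,0,0],[0,0,0]], "claw": [85,85,85,85,85]}}

```text
t: 10.25
ee_pos: [0.6394, -0.1877, 0.042]
ee_rot: [[0.003, 0.968, -0.25], [-0.001, -0.25, -0.968], [-1.0, 0.003, 0.0]]
force: [-0.2, -0.1, -0.8]
width: 0.0853
```

>>> {"op": "send_rows", "data": {"offset": [[0,0,0],[0,0,0],[0,0,0],[0,0,0],[0,0,0]], "angular": [[0,0,0],[0,0,0],[0,0,0],[0,0,0],[0,0,0]], "claw": [85,65,60,45,45]}}

```text
t: 10.75
ee_pos: [0.6389, -0.188, 0.0426]
ee_rot: [[0.002, 0.968, -0.25], [-0.001, -0.25, -0.968], [-1.0, 0.002, 0.001]]
force: [-2.0, 1.0, 4.7]
width: 0.0536
```

>>> {"op": "send_rows", "data": {"offset": [[0,0,0],[0,0,0]], "angular": [[0,0,0],[0,0,0]], "claw": [45,45]}}

```text
t: 10.95
ee_pos: [0.6388, -0.188, 0.0426]
ee_rot: [[0.002, 0.968, -0.251], [-0.001, -0.251, -0.968], [-1.0, 0.002, 0.001]]
force: [-0.8, 0.4, 5.4]
width: 0.0534
```

```bash
python3 - <<'E'
from h import *
st()
im,c=grab("wrist","w7");zoom(im,100,130,420,370,2.5,"w7")
E
```

```text
t 10.95 p [ 638.8 -188.    42.6] psi -14.51 tilt [ 0.002  -0.0013] F [-0.8  0.4  5.4] T [-0.    0.26  0.07] w 53.4 q [ 0.41  1.   -0.37  1.55  0.5   0.69 -0.45]
```

View pics/w7.png

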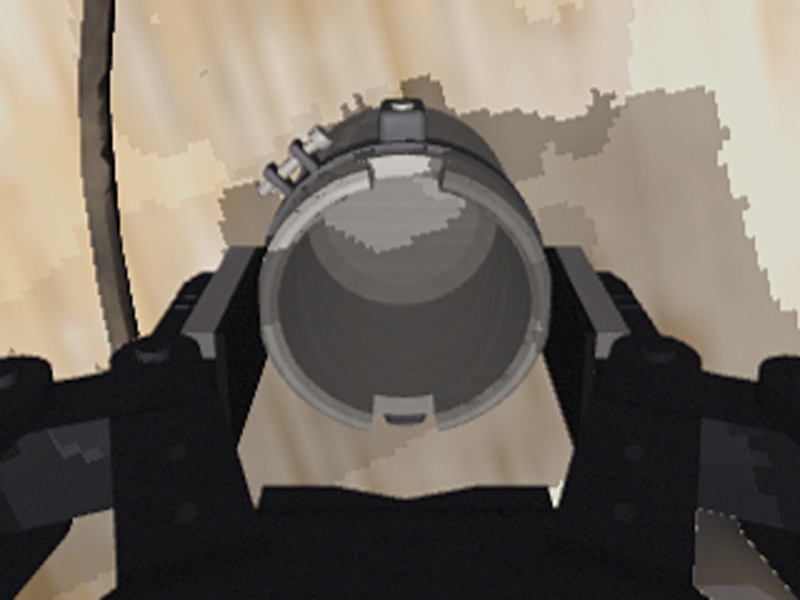

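```bash
python3 - <<'E'
from h import *
im,c=load("wrist","w7");d=np.load("pics/w7.npz")
f=lambda L:np.array(L)/2.5+[100,130]
T=lambda P:((P-d["ee_pos"])@d["ee_rot"]*1000).round(1)
E=T(plane(c,f([(402,103),(406,421)]),.044));print("ears",E.tolist(),np.degrees(np.arctan2(*(E[1]-E[0])[1:])))
N=T(plane(c,f([(370,178),(443,178),(374,418),(436,417)]),.058));print("notch",N.tolist())
N2=(N[2]+N[3]-N[0]-N[1])/2;print(np.degrees(np.arctan2(*N2[1:])),(N.mean(0)))
P=plane(c,f([(260,300),(549,300),(372,430),(440,430),(300,393),(515,393)]),.058);cc,r,e=circ(P);print(r,e,T(np.array([[cc[0],cc[1],.058]])))
go((.6388,-.188,.14,-14.5),(.6025,.0633,.17,90.5),(.6025,.0633,.145,90.5))
E
```

```text
ears [[-1.4, -0.8, -38.0], [-1.3, 0.0, 31.5]] 0.6594906380750356
notch [[-15.4, -6.4, -27.5], [-15.4, 6.4, -27.5], [-15.4, -6.2, 21.0], [-15.3, 5.8, 20.8]]
-0.23675807190710987 [-15.375  -0.1    -3.3  ]
0.02672485400094958 0.0005475481036690127 [[-15.4  -0.1  -2.1]]
off [[-32.5, 0.1, 0.0], [-32.5, 0.0, 0.0], [-32.5, 0.0, 0.0], [-2.1, -7.0, -16.7], [-2.1, -4.8, -17.5]] 
ang [[-0.0, 0.0, -0.001], [-0.0, 0.0, -0.001], [-0.0, 0.0, -0.001], [-0.131, 0.0, 0.0], [-0.131, 0.0, 0.0]]
off [[-2.1, -2.4, -18.0], [-2.1, -0.1, -18.1], [-2.1, 2.3, -18.0], [-2.1, 4.6, -17.5], [-2.1, 6.9, -16.8]] 
ang [[-0.131, 0.0, 0.0], [-0.131, 0.0, 0.0], [-0.131, 0.0, 0.0], [-0.131, 0.0, 0.0], [-0.131, 0.0, 0.0]]
off [[-2.1, 9.0, -15.7], [-2.1, 11.0, -14.4], [-2.1, 12.8, -12.9], [-2.1, 14.3, -11.1], [-2.1, 15.7, -9.1]] 
ang [[-0.131, 0.0, 0.0], [-0.131, 0.0, 0.0], [-0.131, 0.0, 0.0], [-0.131, 0.0, 0.0], [-0.131, 0.0, 0.0]]
off [[-2.1, 16.7, -7.0], [-2.1, 17.5, -4.8], [25.0, 0.0, 0.0]] 
ang [[-0.131, 0.0, 0.0], [-0.131, 0.0, 0.0], [0.0, 0.0, 0.0]]
```

>>> {"op": "send_rows", "data": {"offset": [[-25,0,0],[-35,0,0],[-35,0,0],[-4,-7,-16.5],[-4,-5,-17.5]], "angular": [[0,0,0],[0,0,0],[0,0,0],[-0.13,0,0],[-0.13,0,0]], "claw": [45,45,45,45,45]}}

```text
t: 11.5
ee_pos: [0.6332, -0.1528, 0.1459]
ee_rot: [[0.003, 1.0, 0.01], [-0.002, 0.01, -1.0], [-1.0, 0.003, 0.002]]
force: [-0.1, 0.2, -2.7]
width: 0.0534
```

>>> {"op": "send_rows", "data": {"offset": [[-4,-2.5,-18],[-4,0,-18],[-2,2,-18],[-2,4.5,-17.5],[-2,7,-17]], "angular": [[-0.13,0,0],[-0.13,0,0],[-0.13,0,0],[-0.13,0,0],[-0.13,0,0]], "claw": [45,45,45,45,45]}}

```text
t: 12.0
ee_pos: [0.6192, -0.062, 0.1583]
ee_rot: [[0.0, 0.789, 0.615], [-0.002, 0.615, -0.789], [-1.0, -0.001, 0.001]]
force: [-0.1, -0.3, -2.2]
width: 0.0535
```

>>> {"op": "send_rows", "data": {"offset": [[-2,9,-15.5],[-2,11,-14.5],[0,13,-13],[0,14.5,-11],[0,15.5,-9]], "angular": [[-0.13,0,0],[-0.13,0,0],[-0.13,0,0],[-0.13,0,0],[-0.13,0,0]], "claw": [45,45,45,45,45]}}

```text
t: 12.5
ee_pos: [0.6075, 0.0279, 0.1621]
ee_rot: [[0.0, 0.256, 0.967], [-0.002, 0.967, -0.256], [-1.0, -0.001, 0.001]]
force: [-0.0, 0.0, -2.6]
width: 0.0533
```

>>> {"op": "send_rows", "data": {"offset": [[0,16.5,-7],[0,17.5,-5],[0,0,0],[0,0,0],[0,0,0]], "angular": [[-0.13,0,0],[-0.125,0,0],[0,0,0],[0,0,0],[0,0,0]], "claw": [45,45,45,45,45]}}

```text
t: 13.0
ee_pos: [0.6027, 0.0613, 0.1612]
ee_rot: [[-0.0, 0.013, 1.0], [-0.003, 1.0, -0.013], [-1.0, -0.003, -0.0]]
force: [-0.0, -0.8, -2.1]
width: 0.0536
```

```bash
python3 - <<'E'
from h import *
st();go((.602,.0632,.125,90))
E
```

```text
t 13.0 p [602.7  61.3 161.2] psi 89.26 tilt [-0.0005 -0.0029] F [-0.  -0.8 -2.1] T [-0.01 -0.04  0.03] w 53.6 q [ 0.28  0.88 -0.87  1.67  0.8   0.98  0.67]
off [[36.2, 2.0, -0.7]] 
ang [[-0.013, -0.0, 0.003]]
```

>>> {"op": "send_rows", "data": {"offset": [[20,1,-0.7],[20,1,0],[0,0,0],[0,0,0]], "angular": [[-0.013,0,0.003],[0,0,0],[0,0,0],[0,0,0]], "claw": [45,45,45,45]}}

```text
t: 13.4
ee_pos: [0.6018, 0.0643, 0.1213]
ee_rot: [[-0.001, -0.002, 1.0], [0.002, 1.0, 0.002], [-1.0, 0.002, -0.001]]
force: [0.2, 0.5, -2.2]
width: 0.0538
```

```bash
python3 - <<'E'
from h import *
st()
im,c=grab("wrist","w8");zoom(im,100,100,420,340,2.5,"w8")
im,c=grab("scene","s8");zoom(im,170,180,270,270,8,"s8")
E
```

```text
t 13.4 p [601.8  64.3 121.3] psi 90.12 tilt [-0.001   0.0015] F [ 0.2  0.5 -2.2] T [-0.01 -0.05 -0.03] w 53.8 q [ 0.26  0.93 -0.84  1.7   0.85  0.91  0.64]
```

View pics/w8.png

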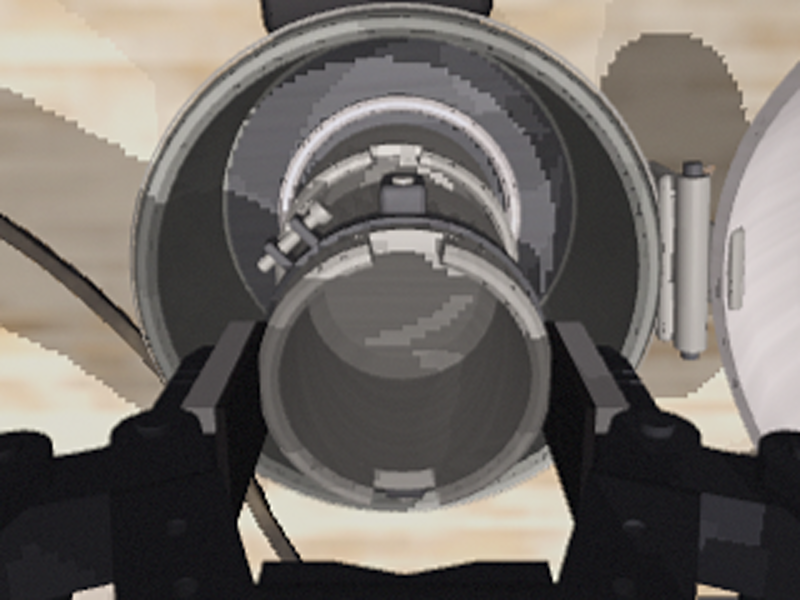

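View pics/s8.png

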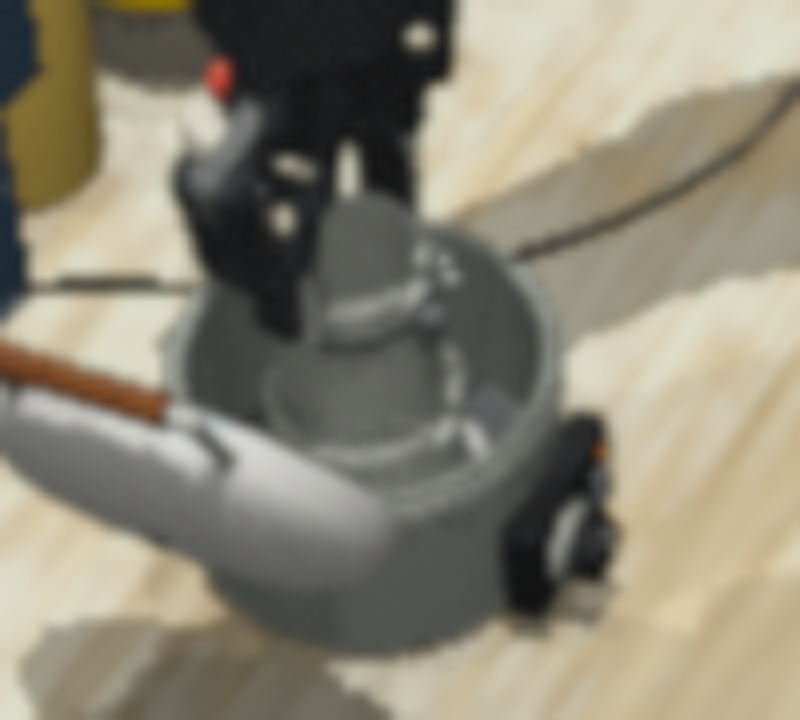

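```bash
python3 - <<'E'
from h import *
im,c=load("wrist","w8");d=np.load("pics/w8.npz")
zoom(im,200,130,320,220,6.5,"w8z")
f=lambda L:np.array(L)/2.5+[100,100]
a=plane(c,f([(370,160),(420,158)]),.069);print("L notch",a.round(4))
tz=d["ee_pos"][2]
r=tz+.0154;e=tz+.0014
print("M notch",plane(c,f([(371,245),(442,245),(375,480),(436,480)]),r).round(4))
print("M ear",plane(c,f([(403,177)]),e).round(4))
P=plane(c,f([(260,370),(549,370),(372,505),(440,505),(300,468),(515,468)]),r);print(circ(P))
print("ring",plane(c,f([(397,103)]),.022).round(4))
E
```

```text
L notch [[0.5708 0.0563 0.069 ]
 [0.5702 0.0693 0.069 ]]
M notch [[0.5734 0.0593 0.1367]
 [0.5734 0.0718 0.1367]
 [0.6204 0.0597 0.1367]
 [0.6204 0.0714 0.1367]]
M ear [[0.5641 0.0649 0.1227]]
(array([0.60016552, 0.06550558]), np.float64(0.02673608018097576), np.float64(0.000537522780699802))
ring [[0.5611 0.0629 0.022 ]]
```

View pics/w8z.png

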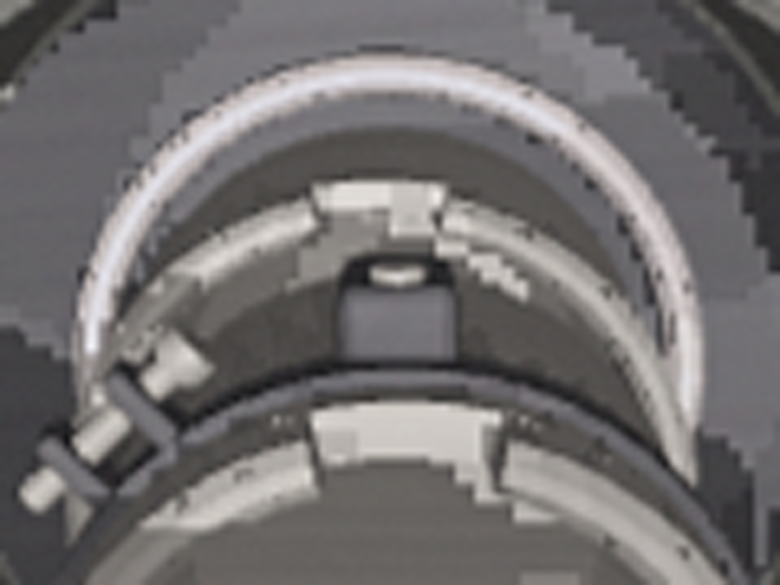

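```bash
python3 - <<'E'
from h import *
d=np.load("pics/w8.npz");print(d["ee_pos"],d["ee_rot"].round(5));st()
d=np.load("pics/w7.npz");print(d["ee_pos"],d["ee_rot"].round(5))
E
```

```text
[0.60179623 0.06433491 0.12128294] [[-0.00101 -0.00212  1.     ]
 [ 0.00152  1.       0.00212]
 [-1.       0.00152 -0.001  ]]
t 13.5 p [602.4  65.2 122.2] psi 90.17 tilt [0.001  0.0026] F [ 0.8 -0.5 -1.4] T [-0.01  0.    0.04] w 53.8 q [ 0.26  0.93 -0.84  1.7   0.85  0.91  0.64]
[ 0.63882359 -0.18797786  0.0426357 ] [[ 2.0000e-03  9.6811e-01 -2.5054e-01]
 [-1.2900e-03 -2.5053e-01 -9.6811e-01]
 [-1.0000e+00  2.2600e-03  7.5000e-04]]
```

```bash
python3 - <<'E'
from h import *
im,c=load("wrist","w8");K,R,t=c;print(-R.T@t, R.T[:,2])
print(plane(c,(262.6,198),.1367),plane(c,(261.69,198),.1367))
print(camera_params("wrist")["mount"].round(5), K)
E
```

```text
[0.5348989  0.06490327 0.26414699] [ 0.26313327  0.00172921 -0.96475795]
[[0.57338703 0.06554351 0.1367    ]] [[0.57338814 0.06514508 0.1367    ]]
[[ 5.6000e-04 -2.6410e-01  9.6449e-01 -1.4280e-01]
 [ 1.0000e+00  1.0700e-03 -2.9000e-04  9.3000e-04]
 [-9.6000e-04  9.6449e-01  2.6410e-01 -6.7040e-02]
 [ 0.0000e+00  0.0000e+00  0.0000e+00  1.0000e+00]] [[303.95645875   0.         261.68562699]
 [  0.         303.95645875 189.78397894]
 [  0.           0.           1.        ]]
```

```bash
python3 - <<'E'
from h import *
for n in ("wrist","top"):
    k="mount" if n=="wrist" else "t"
    L=np.array([camera_params(n)[k] for _ in range(200)])
    print(n,len(np.unique(L.round(9),axis=0)),(L[:,:3,3] if n=="wrist" else L).std(0),(L[:,:3,3] if n=="wrist" else L).mean(0))
L=[sense()["ee_pos"] for _ in range(5)];print(np.array(L))
E
```

```text
wrist 1 [3.60822483e-16 4.44522891e-18 3.05311332e-16] [-0.14279567  0.00092669 -0.06703915]
top 1 [1.80411242e-16 8.88178420e-16 1.22124533e-15] [-0.09077574  0.56067386  0.96590858]
[[0.6024335  0.06523808 0.12224376]
 [0.6024335  0.06523808 0.12224376]
 [0.6024335  0.06523808 0.12224376]
 [0.6024335  0.06523808 0.12224376]
 [0.6024335  0.06523808 0.12224376]]
```

```bash
python3 - <<'E'
from h import *
L=np.array([camera_params("wrist")["mount"] for _ in range(3)]);print(L[:,:3,3])
st()
E
```

```text
[[-0.14279567  0.00092669 -0.06703915]
 [-0.14279567  0.00092669 -0.06703915]
 [-0.14279567  0.00092669 -0.06703915]]
t 13.5 p [602.4  65.2 122.2] psi 90.17 tilt [0.001  0.0026] F [ 0.8 -0.5 -1.4] T [-0.01  0.    0.04] w 53.8 q [ 0.26  0.93 -0.84  1.7   0.85  0.91  0.64]
```

>>> {"op": "send_rows", "data": {"offset": [[0,-1.4,0.5],[0,-1.3,0.5],[5,0,0],[5,0,0],[0,0,0]], "angular": [[0,0,0],[0,0,0],[0,0,0],[0,0,0],[0,0,0]], "claw": [45,45,45,45,45]}}

```text
t: 14.0
ee_pos: [0.6019, 0.0623, 0.1101]
ee_rot: [[-0.003, -0.004, 1.0], [0.002, 1.0, 0.004], [-1.0, 0.002, -0.003]]
force: [-0.4, -0.3, -2.1]
width: 0.0537
```

```bash
sed -i 's|np.savez(f"pics/{fn}.npz",im=im,|np.savez(f"pics/{fn}.npz",im=im,M=camera_params("wrist")["mount"],|' h.py
sed -i 's|def cam(name,s=None):|def cam(name,s=None,M=None):|; s|M=p\["mount"\];R|M=p["mount"] if M is None else M;R|; s|ee_rot=d\["ee_rot"\]))|ee_rot=d["ee_rot"]),d["M"] if "M" in d else None)|' h.py
python3 - <<'E'
from h import *
st()
im,c=grab("wrist","w9");zoom(im,200,130,320,220,6.5,"w9z");print(np.load("pics/w9.npz")["M"][:3,3])
E
```

```text
t 14.0 p [601.9  62.3 110.1] psi 90.25 tilt [-0.0025  0.0016] F [-0.4 -0.3 -2.1] T [-0.01  0.06 -0.  ] w 53.7 q [ 0.26  0.95 -0.83  1.71  0.87  0.9   0.63]
[-0.14279568  0.00092685 -0.06703841]
```

View pics/w9z.png

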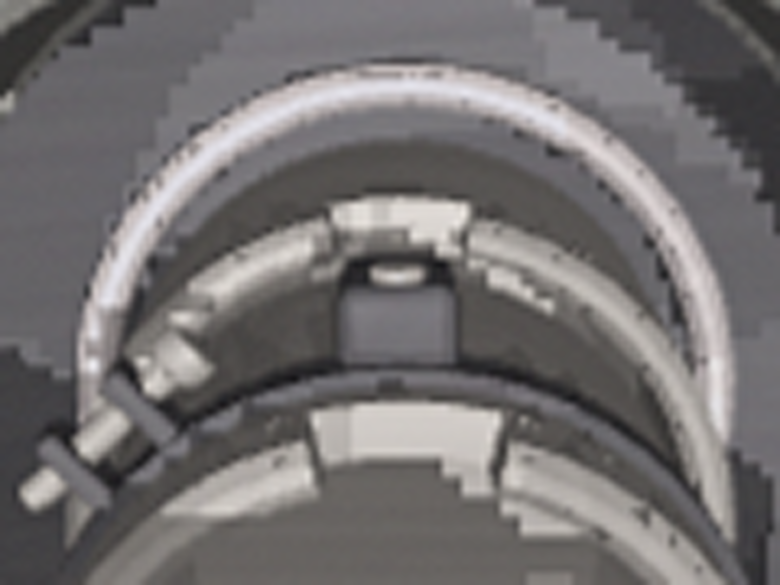

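>>> {"op": "send_rows", "data": {"offset": [[8,0,0],[8,0,0],[8,0,0],[3,0,0],[0,0,0]], "angular": [[0,0,0],[0,0,0],[0,0,0],[0,0,0],[0,0,0]], "claw": [45,45,45,45,45]}}

```text
t: 14.55
ee_pos: [0.6021, 0.0626, 0.0833]
ee_rot: [[-0.002, -0.004, 1.0], [0.002, 1.0, 0.004], [-1.0, 0.002, -0.002]]
force: [0.3, 0.7, -2.8]
width: 0.0537
```

```bash
python3 -c "
from h import *
st()"
```

```text
t 14.55 p [602.1  62.6  83.3] psi 90.25 tilt [-0.0022  0.0019] F [ 0.3  0.7 -2.8] T [ 0.01 -0.01 -0.01] w 53.7 q [ 0.25  0.98 -0.8   1.72  0.91  0.86  0.6 ]
```

>>> {"op": "send_rows", "data": {"offset": [[3,0,0],[3,0,0],[3,0,0],[1,0,0],[0,0,0]], "angular": [[0,0,0],[0,0,0],[0,0,0],[0,0,0],[0,0,0]], "claw": [45,45,45,45,45]}}

```text
t: 15.05
ee_pos: [0.6025, 0.0627, 0.0739]
ee_rot: [[-0.001, -0.004, 1.0], [0.002, 1.0, 0.004], [-1.0, 0.002, -0.001]]
force: [0.6, 0.2, -2.2]
width: 0.0535
```

```bash
python3 -c "
from h import *
st()
im,c=grab('wrist','w10');zoom(im,100,100,420,340,2.5,'w10')"
```

```text
t 15.05 p [602.5  62.7  73.9] psi 90.24 tilt [-0.0011  0.0021] F [ 0.6  0.2 -2.2] T [-0.01 -0.04 -0.03] w 53.5 q [ 0.24  1.   -0.79  1.72  0.92  0.84  0.59]
```

View pics/w10.png

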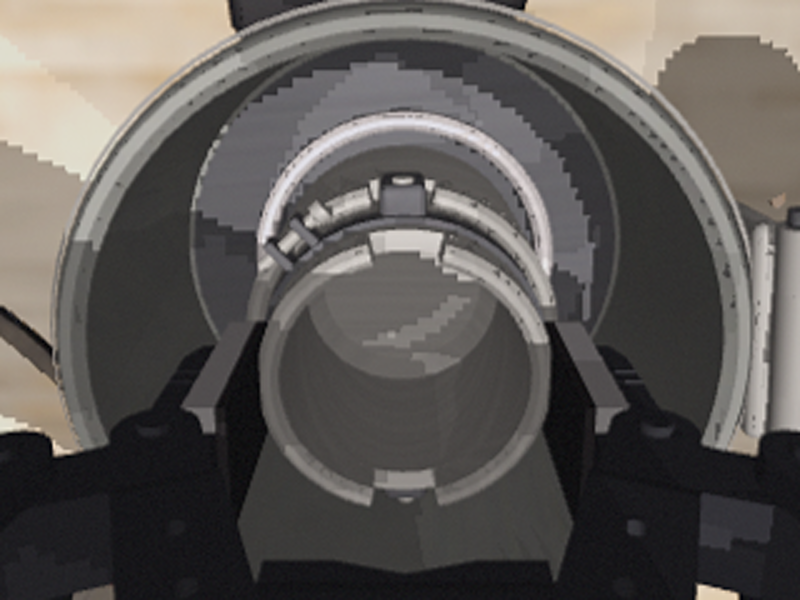

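The ear is in the notch at (405,190), and it's about to touch the floor. I'll lower one more millimetre and release.

>>> {"op": "send_rows", "data": {"offset": [[1,0,0],[0,0,0],[0,0,0]], "angular": [[0,0,0],[0,0,0],[0,0,0]], "claw": [45,45,45]}}

```text
t: 15.4
ee_pos: [0.6028, 0.0629, 0.0734]
ee_rot: [[-0.0, -0.004, 1.0], [0.002, 1.0, 0.004], [-1.0, 0.002, -0.0]]
force: [-0.7, -0.5, 0.1]
width: 0.0535
```

>>> {"op": "send_rows", "data": {"offset": [[0,0,0],[0,0,0],[0,0,0],[-10,0,0],[-30,0,0]], "angular": [[0,0,0],[0,0,0],[0,0,0],[0,0,0],[0,0,0]], "claw": [66,66,66,66,66]}}

```text
t: 15.9
ee_pos: [0.6008, 0.0618, 0.1117]
ee_rot: [[-0.006, -0.004, 1.0], [0.001, 1.0, 0.004], [-1.0, 0.001, -0.006]]
force: [0.7, 0.2, 0.6]
width: 0.0659
```

>>> {"op": "send_rows", "data": {"offset": [[-45,0,0],[-25,0,10],[-10,0,10],[0,0,0],[0,0,0]], "angular": [[0,0,0],[0,0,0],[0,0,0],[0,0,0],[0,0,0]], "claw": [70,85,85,85,85]}}

```text
t: 16.4
ee_pos: [0.622, 0.0624, 0.193]
ee_rot: [[-0.001, -0.004, 1.0], [0.002, 1.0, 0.004], [-1.0, 0.002, -0.001]]
force: [0.5, 0.6, 0.8]
width: 0.0847
```

```bash
python3 -c "
from h import *
st()
im,c=grab('wrist','w11');zoom(im,200,90,330,220,6,'w11');print(c[2])"
```

```text
t 16.4 p [622.   62.4 193. ] psi 90.25 tilt [-0.0015  0.0018] F [0.5 0.6 0.8] T [-0.03 -0.08 -0.01] w 84.7 q [ 0.28  0.87 -0.9   1.58  0.75  1.07  0.75]
[-0.06032201 -0.62422883  0.17805318]
```

View pics/w11.png

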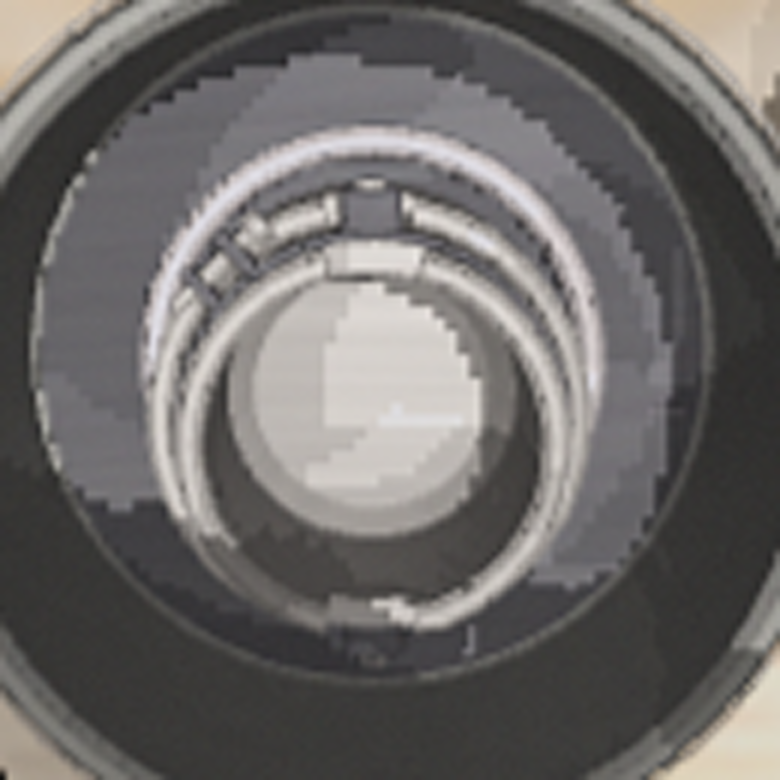

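Both ears are down: the ear is in the notch at (370,210), and the rims look concentric. Next, the small pot.

```bash
python3 - <<'E'
from h import *
im,c=load("wrist","w11")
f=lambda L:np.array(L)/6+[200,90]
for z in (.086,.089,.092):print(*[q.round(4) for q in circ(plane(c,f([(182,420),(557,420),(320,628),(425,628),(215,530),(535,530)]),z))])
a=plane(c,f([(327,262),(421,262)]),.089);b=plane(c,f([(327,615),(419,615)]),.089);d=b.mean(0)-a.mean(0)
print(((a.mean(0)+b.mean(0))/2).round(4),np.degrees(np.arctan2(d[1],d[0])),np.linalg.norm(d))
print("L left/right",plane(c,f([(150,420),(592,420)]),.069).round(4))
go((.488,-.262,.16,104),vmax=42)
E
```

```text
[0.6023 0.0636] 0.0259 0.0013
[0.6017 0.0636] 0.0256 0.0013
[0.6011 0.0636] 0.0253 0.0013
[0.6003 0.0638 0.089 ] 0.1679230718984634 0.04898471061929607
L left/right [[0.6007 0.0309 0.069 ]
 [0.6003 0.0962 0.069 ]]
off [[3.6, -36.0, -15.0], [3.6, -35.6, -15.9], [3.6, -35.1, -16.9], [3.6, -34.6, -17.8], [3.6, -34.2, -18.7]] 
ang [[-0.027, -0.0, -0.0], [-0.027, -0.0, -0.0], [-0.027, -0.0, -0.0], [-0.027, -0.0, -0.0], [-0.027, -0.0, -0.0]]
off [[3.6, -33.6, -19.6], [3.6, -33.1, -20.5], [3.6, -32.6, -21.4], [3.6, -32.0, -22.3]] 
ang [[-0.027, -0.0, -0.0], [-0.027, -0.0, -0.0], [-0.027, -0.0, -0.0], [-0.027, -0.0, -0.0]]
```

>>> {"op": "send_rows", "data": {"offset": [[0,-36,-15],[0,-36,-16],[4,-35,-17],[5,-35,-18],[5,-34,-19]], "angular": [[-0.027,0,0],[-0.027,0,0],[-0.027,0,0],[-0.027,0,0],[-0.027,0,0]], "claw": [85,85,85,85,85]}}

```text
t: 16.95
ee_pos: [0.5459, -0.1195, 0.1776]
ee_rot: [[-0.003, -0.141, 0.99], [0.002, 0.99, 0.141], [-1.0, 0.003, -0.003]]
force: [0.0, -0.6, 0.4]
width: 0.0846
```

>>> {"op": "send_rows", "data": {"offset": [[6,-34,-19.5],[10,-33,-20.5],[10,-32,-21],[10,-32,-22],[0,0,0]], "angular": [[-0.027,0,0],[-0.027,0,0],[-0.027,0,0],[-0.027,0,0],[0,0,0]], "claw": [80,70,64,64,64]}}

```text
t: 17.45
ee_pos: [0.4837, -0.2684, 0.1389]
ee_rot: [[-0.01, -0.236, 0.972], [-0.0, 0.972, 0.236], [-1.0, 0.002, -0.01]]
force: [-0.5, 0.3, -0.4]
width: 0.0639
```

>>> {"op": "send_rows", "data": {"offset": [[0,0,0],[0,0,0]], "angular": [[0,0,0],[0,0,0]], "claw": [64,64]}}

```text
t: 17.65
ee_pos: [0.4898, -0.2603, 0.1424]
ee_rot: [[-0.001, -0.247, 0.969], [0.004, 0.969, 0.247], [-1.0, 0.004, 0.0]]
force: [-0.2, 0.4, -0.3]
width: 0.0639
```

```bash
python3 -c "
from h import *
st()
im,c=grab('wrist','w12');zoom(im,0,0,512,384,1.55,'w12');print(np.load('pics/w12.npz')['M'][:3,3])"
```

```text
t 17.65 p [ 489.8 -260.3  142.4] psi 104.28 tilt [-0.0006  0.0037] F [-0.2  0.4 -0.3] T [ 0.05 -0.    0.03] w 63.9 q [ 0.93  0.89 -0.96  1.84  0.92  0.93  1.36]
[-0.14279469  0.00094867 -0.0668068 ]
```

View pics/w12.png

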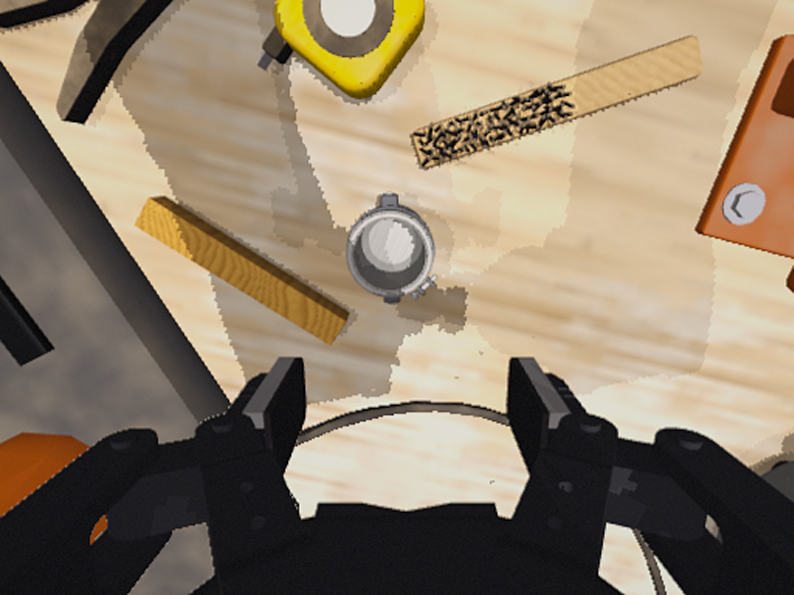

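```bash
python3 -c "
from h import *
im,c=load('wrist','w12');zoom(im,217,118,289,202,9,'w12z')"
```

```text
(no output)
```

View pics/w12z.png

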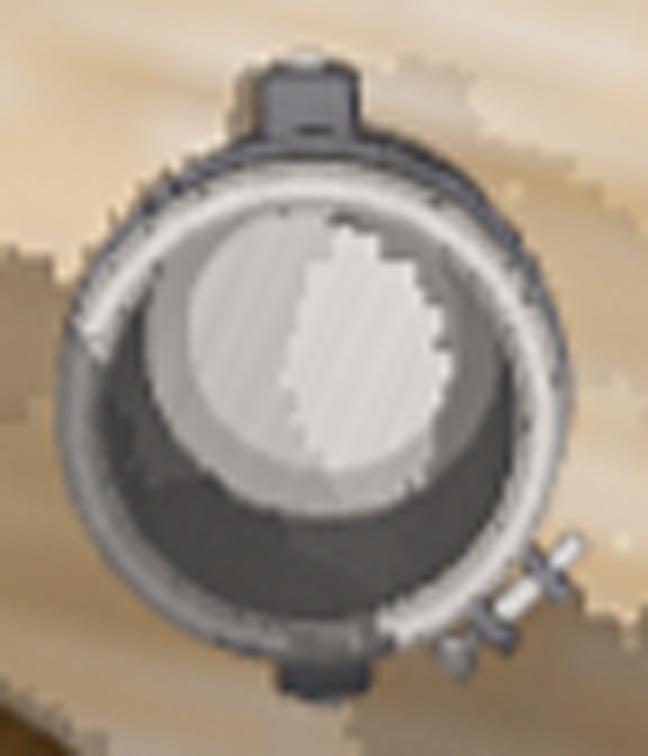

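```bash
python3 - <<'E'
from h import *
im,c=load("wrist","w12")
f=lambda L:np.array(L)/9+[217,118]
a=plane(c,f([(265,70),(356,68)]),.040);b=plane(c,f([(280,694),(368,694)]),.040);d=a.mean(0)-b.mean(0)
print(a.round(4),b.round(4),((a.mean(0)+b.mean(0))/2).round(4),np.degrees(np.arctan2(d[1],d[0]))%180,np.linalg.norm(d))
print(*[q.round(4) for q in circ(plane(c,f([(60,400),(570,400),(230,645),(110,550),(400,640)]),.054))])
psi=np.degrees(np.arctan2(d[1],d[0]))%180+90;print(psi)
E
```

```text
[[ 0.442  -0.2837  0.04  ]
 [ 0.4398 -0.276   0.04  ]] [[ 0.4972 -0.2689  0.04  ]
 [ 0.4951 -0.2609  0.04  ]] [ 0.4685 -0.2724  0.04  ] 15.086845123393914 0.05721495154822157
[ 0.4678 -0.2724] 0.0218 0.0003
105.08684512339391
```

```bash
python3 - <<'E'
from h import *
st();go((.468,-.2724,.09,113),(.468,-.2724,.038,113),vmax=27)
E
```

```text
t 17.7 p [ 490.2 -260.1  142.7] psi 104.32 tilt [-0.0002  0.0034] F [ 0.  -0.1 -0.1] T [ 0.07 -0.02 -0.  ] w 64.0 q [ 0.93  0.89 -0.96  1.84  0.92  0.93  1.36]
off [[17.5, -2.2, -8.2], [17.6, -1.8, -8.3], [17.6, -1.3, -8.4], [26.0, 0.0, 0.0], [26.0, 0.0, 0.0]] 
ang [[-0.051, 0.0, -0.001], [-0.051, 0.0, -0.001], [-0.051, 0.0, -0.001], [0.0, 0.0, 0.0], [0.0, 0.0, 0.0]]
```

>>> {"op": "send_rows", "data": {"offset": [[17.5,-2,-8.5],[17.5,-2,-8.5],[17.5,-1.5,-8],[0,0,0],[26,0,0]], "angular": [[-0.051,0,-0.001],[-0.051,0,-0.001],[-0.05,0,-0.001],[0,0,0],[0,0,0]], "claw": [64,64,64,64,64]}}

```text
t: 18.2
ee_pos: [0.4706, -0.2735, 0.0666]
ee_rot: [[0.007, -0.389, 0.921], [-0.001, 0.921, 0.389], [-1.0, -0.004, 0.005]]
force: [1.0, -0.0, -0.2]
width: 0.0637
```

>>> {"op": "send_rows", "data": {"offset": [[13,0,0],[13,0,0],[0,0,0],[0,0,0],[0,0,0]], "angular": [[0,0,0],[0,0,0],[0,0,0],[0,0,0],[0,0,0]], "claw": [64,64,64,52,48]}}

```text
t: 18.7
ee_pos: [0.468, -0.2744, 0.0388]
ee_rot: [[0.002, -0.389, 0.921], [-0.001, 0.921, 0.389], [-1.0, -0.001, 0.001]]
force: [0.4, 0.6, 0.5]
width: 0.048
```

>>> {"op": "send_rows", "data": {"offset": [[0,0,0],[0,0,0],[0,0,0],[0,0,0]], "angular": [[0,0,0],[0,0,0],[0,0,0],[0,0,0]], "claw": [35,35,35,35]}}

```text
t: 19.1
ee_pos: [0.468, -0.2743, 0.0391]
ee_rot: [[0.002, -0.389, 0.921], [-0.001, 0.921, 0.389], [-1.0, -0.002, 0.001]]
force: [-1.8, 1.3, 6.1]
width: 0.0426
```

```bash
python3 -c "
from h import *
st()
im,c=grab('wrist','w13');zoom(im,100,130,420,370,2.5,'w13')"
```

```text
t 19.1 p [ 468.  -274.3   39.1] psi 112.88 tilt [ 0.0017 -0.0011] F [-1.8  1.3  6.1] T [0.11 0.18 0.05] w 42.6 q [ 0.92  1.04 -0.86  1.93  1.17  0.79  1.34]
```

View pics/w13.png

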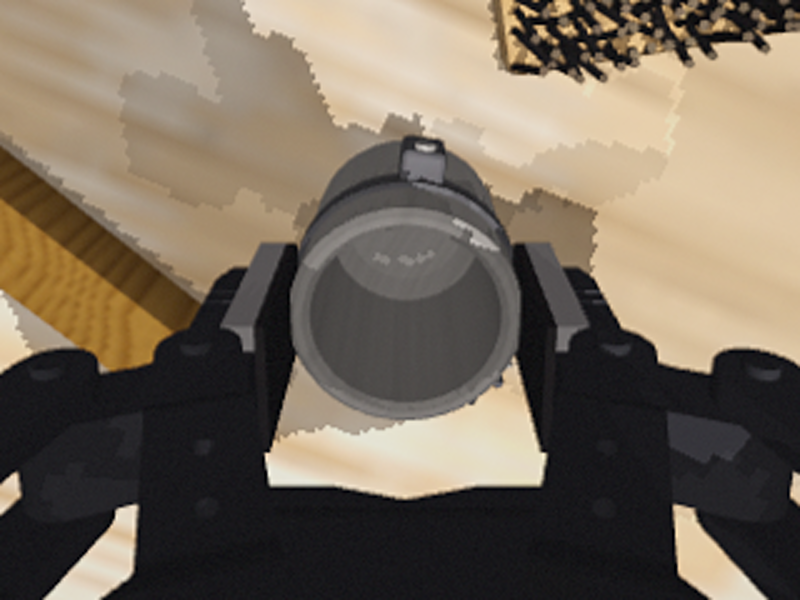

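```bash
python3 - <<'E'
from h import *
im,c=load("wrist","w13");d=np.load("pics/w13.npz")
f=lambda L:np.array(L)/2.5+[100,130]
T=lambda P:((P-d["ee_pos"])@d["ee_rot"]*1000)
E=T(plane(c,f([(424,140)]),.040))[0]
P=plane(c,f([(291,300),(520,300),(405,419),(320,375),(490,375)]),.054);cc,r,e=circ(P);C=T(np.array([[*cc,.054]]))[0]
print(E,C,r,e,np.degrees(np.arctan2(E[1]-C[1],-(E[2]-C[2]))))
go((.468,-.2743,.12,112.9),(.603,.0636,.17,98),vmax=40)
E
```

```text
[ -0.9608949    4.72044212 -29.75281657] [-14.91977746   1.1352184    0.35533008] 0.021091016199127857 0.0008910150020079791 6.790701886873415
off [[-27.0, -0.0, 0.0], [-27.0, -0.0, 0.0], [-27.0, -0.0, 0.0], [-5.0, 25.9, 25.6], [-5.0, 26.5, 24.9]] 
ang [[-0.0, 0.0, 0.001], [-0.0, 0.0, 0.001], [-0.0, 0.0, 0.001], [0.026, 0.0, 0.0], [0.026, 0.0, 0.0]]
off [[-5.0, 27.2, 24.2], [-5.0, 27.8, 23.5], [-5.0, 28.4, 22.8], [-5.0, 29.0, 22.0], [-5.0, 29.5, 21.3]] 
ang [[0.026, 0.0, 0.0], [0.026, 0.0, 0.0], [0.026, 0.0, 0.0], [0.026, 0.0, 0.0], [0.026, 0.0, 0.0]]
off [[-5.0, 30.1, 20.5], [-5.0, 30.6, 19.7], [-5.0, 31.1, 18.9]] 
ang [[0.026, 0.0, 0.0], [0.026, 0.0, 0.0], [0.026, 0.0, 0.0]]
```

>>> {"op": "send_rows", "data": {"offset": [[-25,0,0],[-30,0,0],[-32,0,0],[-5,26,25.5],[-5,26.5,25]], "angular": [[0,0,0],[0,0,0],[0,0,0],[0.026,0,0],[0.026,0,0]], "claw": [35,35,35,35,35]}}

```text
t: 19.65
ee_pos: [0.4944, -0.2076, 0.1358]
ee_rot: [[0.001, -0.335, 0.942], [-0.002, 0.942, 0.335], [-1.0, -0.002, 0.001]]
force: [1.1, 0.5, -1.6]
width: 0.0427
```

>>> {"op": "send_rows", "data": {"offset": [[-5,27,24],[-5,28,23.5],[-5,28.5,23],[-5,29,22],[-5,29.5,21.5]], "angular": [[0.026,0,0],[0.026,0,0],[0.026,0,0],[0.026,0,0],[0.026,0,0]], "claw": [35,35,35,35,35]}}

```text
t: 20.15
ee_pos: [0.5623, -0.0365, 0.16]
ee_rot: [[-0.0, -0.214, 0.977], [-0.001, 0.977, 0.214], [-1.0, -0.001, -0.0]]
force: [0.9, -0.8, -1.2]
width: 0.0425
```

>>> {"op": "send_rows", "data": {"offset": [[-4,30,20.5],[0,30.5,19.5],[0,31,19],[0,0,0],[0,0,0]], "angular": [[0.026,0,0],[0.026,0,0],[0.026,0,0],[0,0,0],[0,0,0]], "claw": [35,35,35,35,35]}}

```text
t: 20.65
ee_pos: [0.6024, 0.0644, 0.1637]
ee_rot: [[-0.0, -0.141, 0.99], [-0.001, 0.99, 0.141], [-1.0, -0.001, -0.0]]
force: [-0.3, -0.5, -2.2]
width: 0.0427
```

```bash
python3 -c "
from h import *
st();go((.602,.0625,.138,97.7))
im,c=grab('wrist','w14');zoom(im,100,100,420,340,2.5,'w14')"
```

```text
t 20.65 p [602.4  64.4 163.7] psi 98.1 tilt [-0.0003 -0.0009] F [-0.3 -0.5 -2.2] T [-0.02 -0.02  0.03] w 42.7 q [ 0.29  0.89 -0.91  1.67  0.82  1.    0.81]
off [[25.7, -1.8, -0.6]] 
ang [[0.007, -0.0, 0.001]]
```

View pics/w14.png

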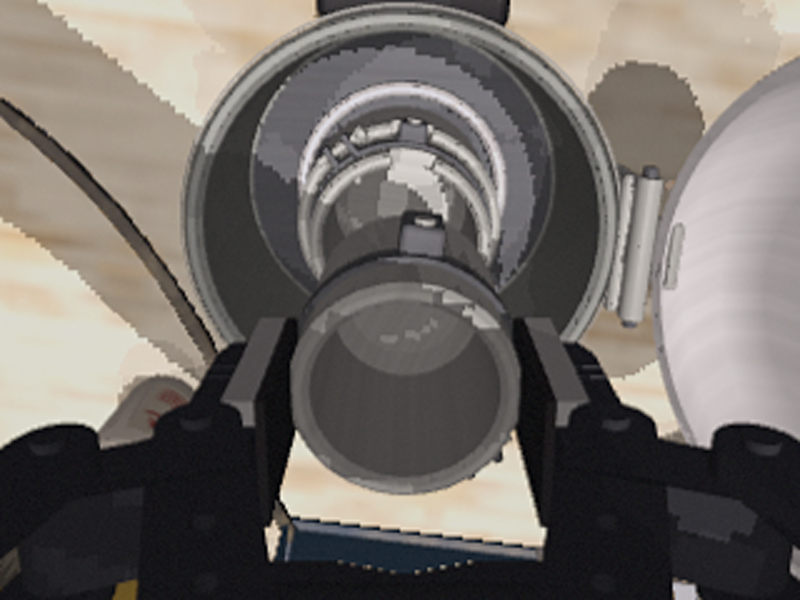

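>>> {"op": "send_rows", "data": {"offset": [[13,-1,0],[12,0,0],[0,0,0],[0,0,0],[0,0,0]], "angular": [[0.006,0,0],[0,0,0],[0,0,0],[0,0,0],[0,0,0]], "claw": [35,35,35,35,35]}}

```text
t: 21.2
ee_pos: [0.603, 0.0625, 0.1389]
ee_rot: [[0.0, -0.133, 0.991], [-0.0, 0.991, 0.133], [-1.0, -0.0, 0.0]]
force: [0.4, 0.2, -1.8]
width: 0.0428
```

```bash
python3 -c "
from h import *
st()
im,c=grab('wrist','w15');zoom(im,205,130,325,220,6.5,'w15')"
```

```text
t 21.2 p [603.   62.5 138.9] psi 97.62 tilt [ 0.0005 -0.0002] F [ 0.4  0.2 -1.8] T [ 0.01 -0.04 -0.  ] w 42.8 q [ 0.28  0.92 -0.88  1.69  0.85  0.96  0.77]
```

View pics/w15.png

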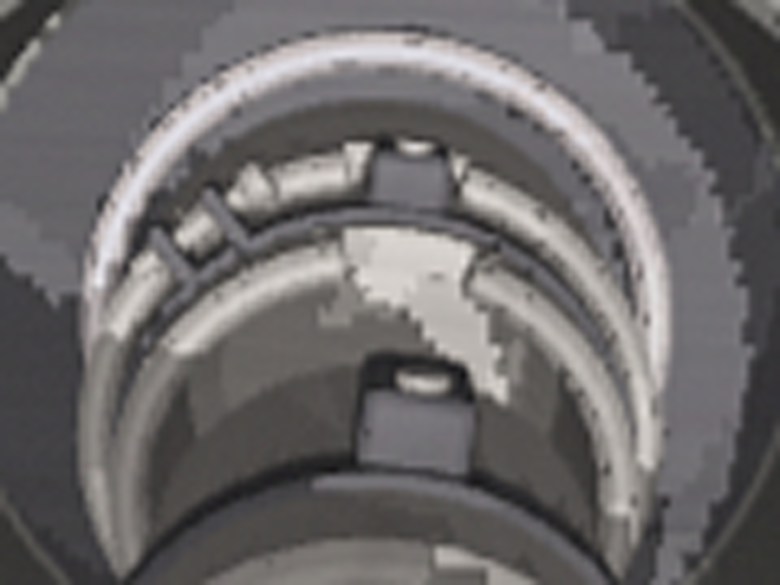

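```bash
python3 - <<'E'
from h import *
im,c=load("wrist","w15");d=np.load("pics/w15.npz");tz=d["ee_pos"][2]
f=lambda L:np.array(L)/6.5+[205,130]
g=lambda L:np.array(L)/2.5+[100,130]
N=plane(c,f([(345,256),(475,275)]),.089);print("notch",N.round(4))
E=plane(c,f([(368,362),(468,366)]),tz+.0009);print("ear",E.round(4))
C=circ(plane(c,g([(291,300),(520,300),(405,419),(320,375),(490,375)]),tz+.0149));print("small c",C)
n=N.mean(0);e=E.mean(0)
print("notch mid",n,"ear mid",e)
# middle centre: left/right outer rim points
L=plane(c,f([(105,470),(632,470)]),.089);print("rim lr",L.round(4))
v=e[:2]-C[0];print("ear angle",np.degrees(np.arctan2(-v[1],-v[0])),np.linalg.norm(v))
mc=n[:2]+[.0255,0];print("middle c",mc,"shift",mc-C[0])
E
```

```text
notch [[0.5756 0.0574 0.089 ]
 [0.5758 0.0704 0.089 ]]
ear [[0.573  0.0594 0.1398]
 [0.5723 0.0668 0.1398]]
small c (array([0.60292049, 0.06365486]), np.float64(0.021095069710587454), np.float64(0.0008897281499634542))
notch mid [0.57569366 0.06390857 0.089     ] ear mid [0.57263683 0.06306948 0.13983815]
rim lr [[0.601  0.0359 0.089 ]
 [0.5938 0.0894 0.089 ]]
ear angle 1.1073653565496326 0.030289321026206878
middle c [0.60119366 0.06390857] shift [-0.00172683  0.00025372]
```

>>> {"op": "send_rows", "data": {"offset": [[0,0.4,-1],[5,0,0],[5,0,0],[4,0,0],[0,0,0]], "angular": [[0.008,0,0],[0,0,0],[0,0,0],[0,0,0],[0,0,0]], "claw": [35,35,35,35,35]}}

```text
t: 21.75
ee_pos: [0.6012, 0.0625, 0.1238]
ee_rot: [[-0.001, -0.125, 0.992], [-0.001, 0.992, 0.125], [-1.0, -0.001, -0.001]]
force: [-0.5, -0.4, -1.3]
width: 0.0426
```

```bash
python3 -c "
from h import *
st()
im,c=grab('wrist','w16');zoom(im,205,130,325,220,6.5,'w16')"
```

```text
t 21.75 p [601.2  62.5 123.8] psi 97.18 tilt [-0.0014 -0.0012] F [-0.5 -0.4 -1.3] T [-0.   -0.02 -0.02] w 42.6 q [ 0.28  0.94 -0.87  1.7   0.87  0.94  0.75]
```

View pics/w16.png

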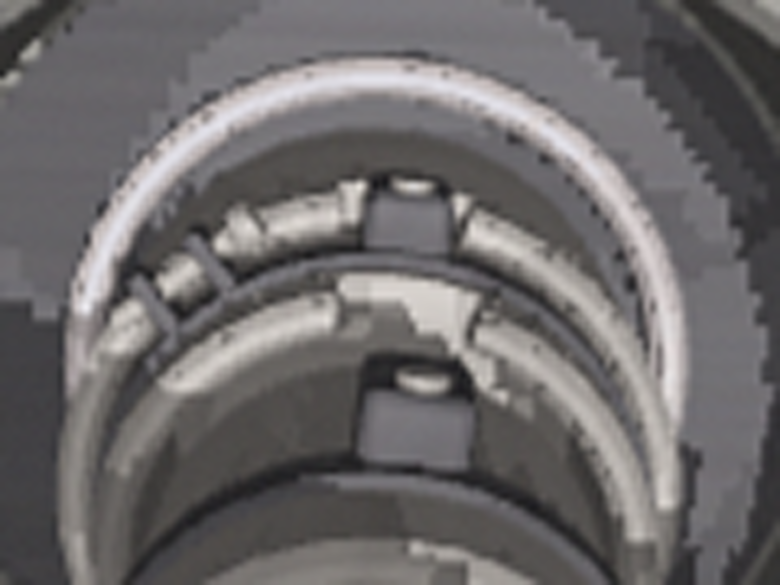

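>>> {"op": "send_rows", "data": {"offset": [[8,0,0],[8,0,0],[5,0,0],[0,0,0],[0,0,0]], "angular": [[0,0,0],[0,0,0],[0,0,0],[0,0,0],[0,0,0]], "claw": [35,35,35,35,35]}}

```text
t: 22.3
ee_pos: [0.6016, 0.0626, 0.1034]
ee_rot: [[-0.0, -0.125, 0.992], [-0.001, 0.992, 0.125], [-1.0, -0.001, -0.001]]
force: [-0.7, 0.5, -2.6]
width: 0.0425
```

>>> {"op": "send_rows", "data": {"offset": [[3,0,0],[3,0,0],[2.5,0,0],[0,0,0],[0,0,0]], "angular": [[0,0,0],[0,0,0],[0,0,0],[0,0,0],[0,0,0]], "claw": [35,35,35,35,35]}}

```text
t: 22.8
ee_pos: [0.6017, 0.0626, 0.0951]
ee_rot: [[-0.0, -0.125, 0.992], [-0.001, 0.992, 0.125], [-1.0, -0.001, -0.0]]
force: [-0.3, 0.2, -3.0]
width: 0.0427
```

```bash
python3 -c "
from h import *
st()
im,c=grab('wrist','w17');zoom(im,100,100,420,340,2.5,'w17')"
```

```text
t 22.8 p [601.7  62.6  95.1] psi 97.17 tilt [-0.0002 -0.0008] F [-0.3  0.2 -3. ] T [-0.04  0.15  0.06] w 42.7 q [ 0.26  0.98 -0.84  1.72  0.92  0.89  0.72]
```

View pics/w17.png

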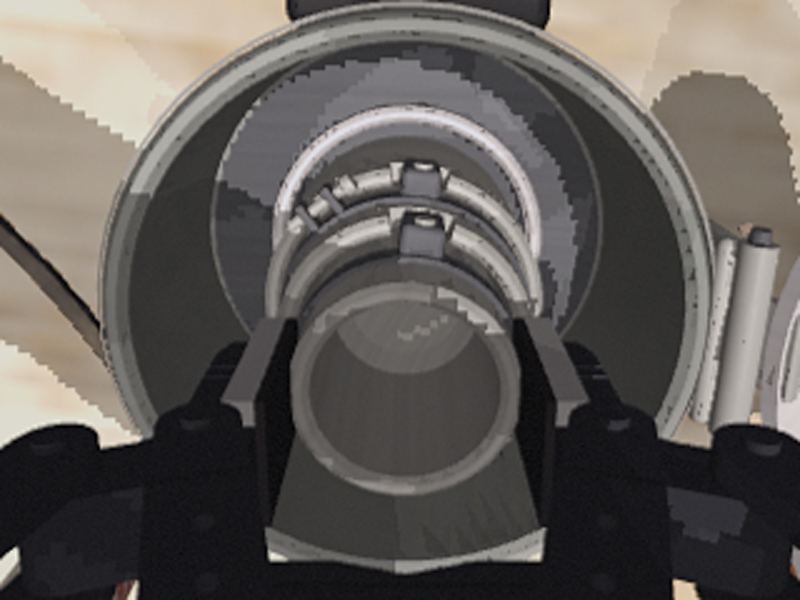

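The ear is in the notch, and about 1 mm is left to go.

>>> {"op": "send_rows", "data": {"offset": [[1,0,0],[0.7,0,0],[0,0,0]], "angular": [[0,0,0],[0,0,0],[0,0,0]], "claw": [35,35,35]}}

```text
t: 23.15
ee_pos: [0.6018, 0.0628, 0.094]
ee_rot: [[0.0, -0.125, 0.992], [-0.001, 0.992, 0.125], [-1.0, -0.001, 0.0]]
force: [-2.9, -0.4, 2.6]
width: 0.0424
```

```bash
python3 -c "
from h import *
st()"
```

```text
t 23.15 p [601.8  62.8  94. ] psi 97.18 tilt [ 0.0005 -0.0008] F [-2.9 -0.4  2.6] T [-0.21  0.57  0.01] w 42.4 q [ 0.26  0.98 -0.84  1.72  0.92  0.89  0.71]
```

Contact is at 94.0 (expected 94.1), so I'll release.

>>> {"op": "send_rows", "data": {"offset": [[0,0,0],[0,0,0],[0,0,0],[-10,0,0],[-30,0,0]], "angular": [[0,0,0],[0,0,0],[0,0,0],[0,0,0],[0,0,0]], "claw": [54,54,54,54,54]}}

```text
t: 23.65
ee_pos: [0.6002, 0.0618, 0.1321]
ee_rot: [[-0.005, -0.125, 0.992], [-0.002, 0.992, 0.125], [-1.0, -0.001, -0.005]]
force: [0.6, 0.9, 0.1]
width: 0.0543
```

>>> {"op": "send_rows", "data": {"offset": [[-45,0,0],[-40,0,10],[0,0,10],[0,0,0],[0,0,0]], "angular": [[0,0,0],[0,0,0],[0,0,0],[0,0,0],[0,0,0]], "claw": [70,85,85,85,85]}}

```text
t: 24.15
ee_pos: [0.6208, 0.0649, 0.2182]
ee_rot: [[-0.001, -0.125, 0.992], [-0.001, 0.992, 0.125], [-1.0, -0.001, -0.001]]
force: [0.0, 0.8, -0.4]
width: 0.0851
```

```bash
python3 -c "
from h import *
st()
im,c=grab('wrist','w18');zoom(im,200,70,330,220,5,'w18z');zoom(im,0,0,512,384,1.55,'w18')
im,c=grab('top','t18');zoom(im,90,120,260,220,4.7,'t18')
im,c=grab('scene','s18');zoom(im,150,170,280,280,6,'s18')
"
```

```text
t 24.15 p [620.8  64.9 218.2] psi 97.18 tilt [-0.0012 -0.0013] F [ 0.   0.8 -0.4] T [ 0.02 -0.   -0.06] w 85.1 q [ 0.3   0.85 -0.94  1.56  0.74  1.12  0.88]
```

View pics/w18z.png

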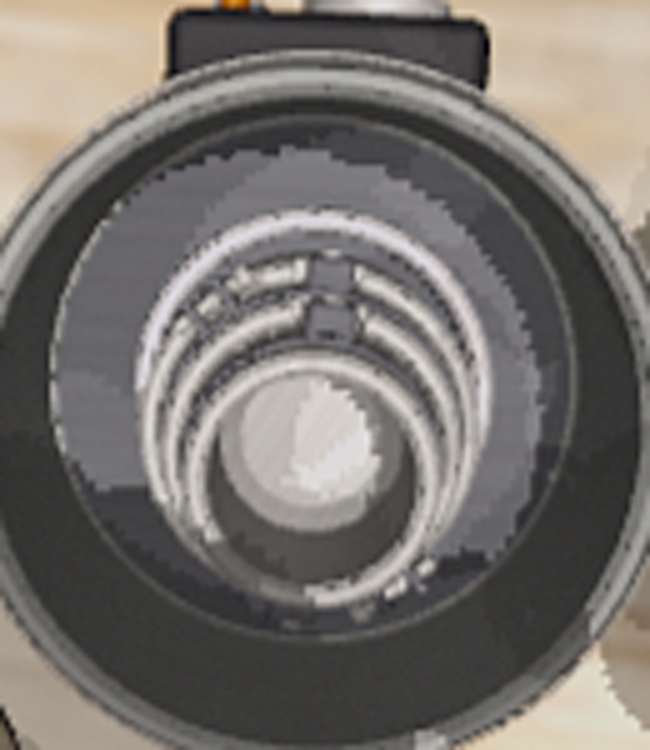

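View pics/w18.png

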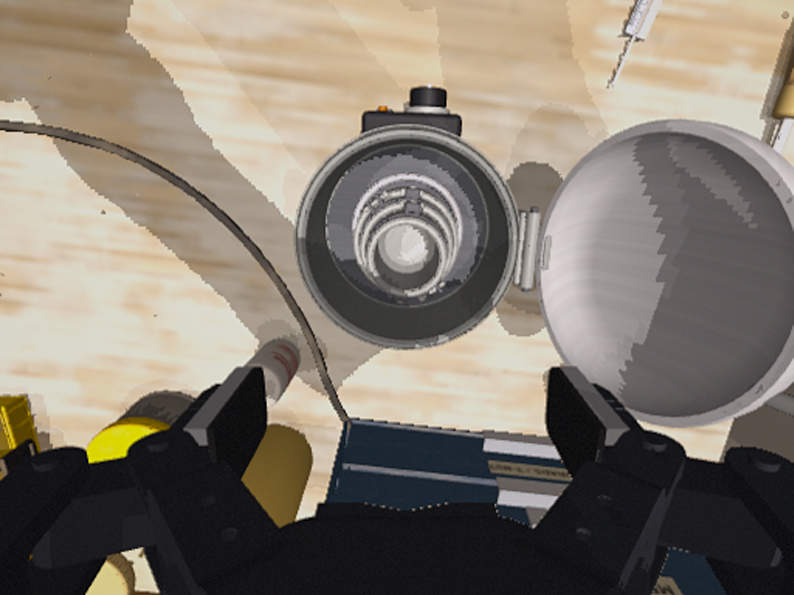

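View pics/t18.png

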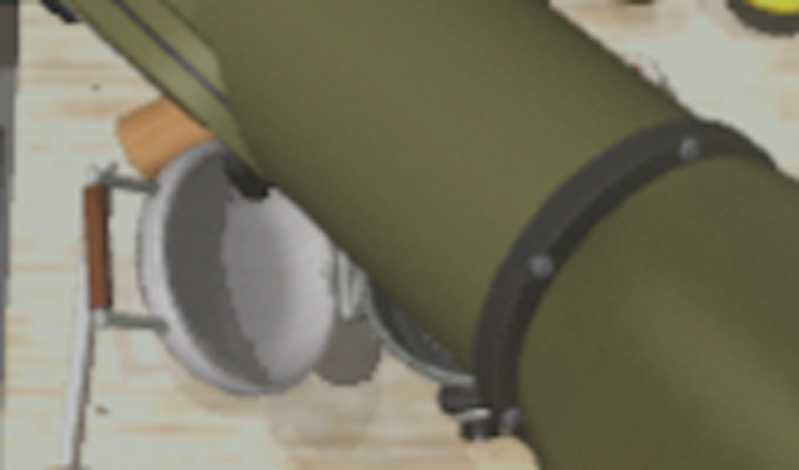

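View pics/s18.png

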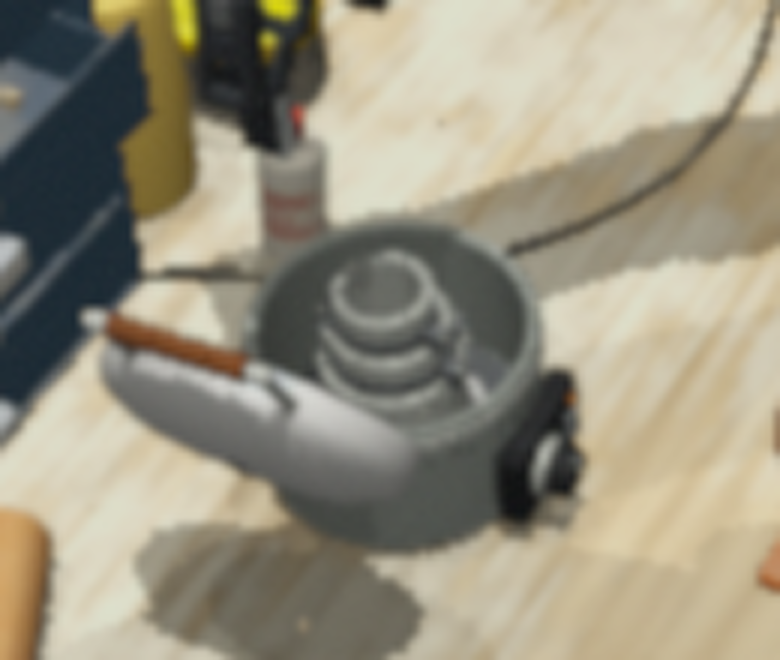

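The pots are nested, with the small pot's ear in its notch at (333,320). Next I locate the lid bar from the two fixed views.

```bash
python3 - <<'E'
from h import *
ct=cam("top");cs=cam("scene")
A,ea=tri(ct,(110.2,159.8),cs,(168,224.5));B,eb=tri(ct,(111.3,185.5),cs,(190.8,230.8))
print(A.round(4),ea.round(4),B.round(4),eb.round(4),np.linalg.norm(A-B));m=(A+B)/2;d=A-B
print(m,"axis yaw",np.degrees(np.arctan2(d[1],d[0])))
w=np.array([.600,.0637]);
for yaw in(0,.03,.06):
    n=np.array([-np.sin(yaw),np.cos(yaw)]);h=w+.072*n;r=(m[:2]-h)@n;zz=m[2]-.087;print(yaw,h,r,zz,np.hypot(r,zz),"theta",np.arctan2(zz,-r)-np.arctan2(10,170))
im,c=grab("scene","s19");zoom(im,150,190,230,270,8,"s19")
E
```

```text
[0.6147 0.2204 0.2335] 0.0014 [0.5564 0.2146 0.2368] 0.001 0.05866846997045043
[0.58552845 0.21753416 0.23517298] axis yaw 5.658323557482947
0 [0.6    0.1357] 0.0818341640969413 0.14817297867148232 0.1692691998617134 theta 2.0166386708781867
0.03 [0.59784032 0.1356676 ] 0.08219902536543966 0.14817297867148232 0.16944589513885472 theta 2.018523569680932
0.06 [0.59568259 0.13557044] 0.08242511791923109 0.14817297867148232 0.16955568900033613 theta 2.019689605659086
```

View pics/s19.png

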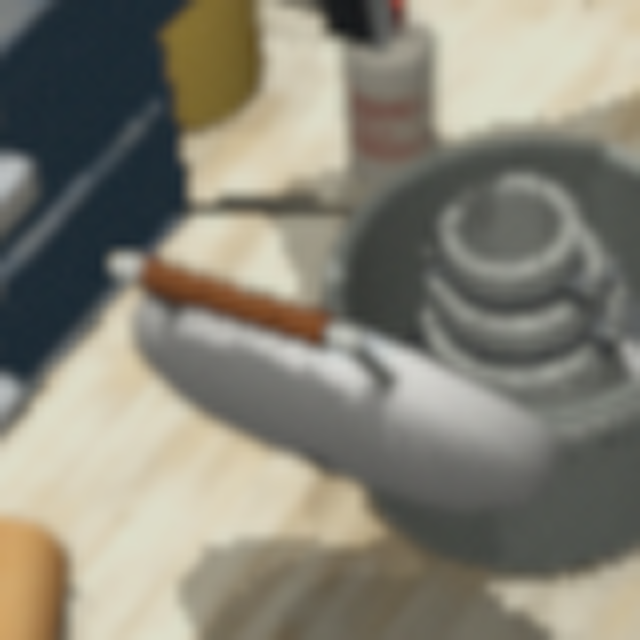

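```bash
cat >> h.py <<'E'
PH=0.095;W=np.array([.600,.0637]);NV=np.array([-np.sin(PH),np.cos(PH)]);H=W+.072*NV
def bar(th):
    a=th+.059;r=-.17*np.cos(a);return np.array([*(H+r*NV),.087+.17*np.sin(a)])
E
python3 - <<'E'
from h import *
print(bar(2.02));go((.617,.075,.295,95.4),(.5855,.2175,.295,95.4),vmax=40)
E
```

```text
[0.58532337 0.21772582 0.2355154 ]
off [[-38.7, 5.2, -1.3], [-38.7, 5.1, -1.3], [0.0, 36.2, -4.5], [0.0, 36.2, -4.5], [0.0, 36.2, -4.5]] 
ang [[0.016, -0.001, 0.0], [0.016, -0.001, 0.0], [0.0, 0.0, 0.0], [0.0, 0.0, 0.0], [0.0, 0.0, 0.0]]
off [[0.0, 36.2, -4.5]] 
ang [[0.0, 0.0, 0.0]]
```

>>> {"op": "send_rows", "data": {"offset": [[-39,5,-1.5],[-39,5,-1],[0,36,-4.5],[0,36,-4.5],[0,36,-4.5]], "angular": [[0.016,0,0],[0.016,0,0],[0,0,0],[0,0,0],[0,0,0]], "claw": [45,45,45,45,45]}}

```text
t: 24.85
ee_pos: [0.5938, 0.182, 0.2963]
ee_rot: [[-0.0, -0.093, 0.996], [-0.001, 0.996, 0.093], [-1.0, -0.001, -0.0]]
force: [-0.6, -1.0, -0.1]
width: 0.045
```

>>> {"op": "send_rows", "data": {"offset": [[0,36,-4.5],[0,0,0],[0,0,0],[0,0,0]], "angular": [[0,0,0],[0,0,0],[0,0,0],[0,0,0]], "claw": [45,45,45,45]}}

```text
t: 25.25
ee_pos: [0.587, 0.2151, 0.2959]
ee_rot: [[-0.0, -0.091, 0.996], [-0.002, 0.996, 0.091], [-1.0, -0.002, -0.001]]
force: [-0.1, 0.2, 0.5]
width: 0.045
```

```bash
python3 -c "
from h import *
st()
im,c=grab('wrist','w20');zoom(im,0,0,512,384,1.55,'w20')
im,c=grab('scene','s20');zoom(im,110,120,310,270,4,'s20')"
```

```text
t 25.25 p [587.  215.1 295.9] psi 95.25 tilt [-0.0004 -0.0024] F [-0.1  0.2  0.5] T [-0.   -0.07  0.02] w 45.0 q [ 0.05  0.77 -0.96  1.46  0.64  1.25  0.68]
```

View pics/w20.png

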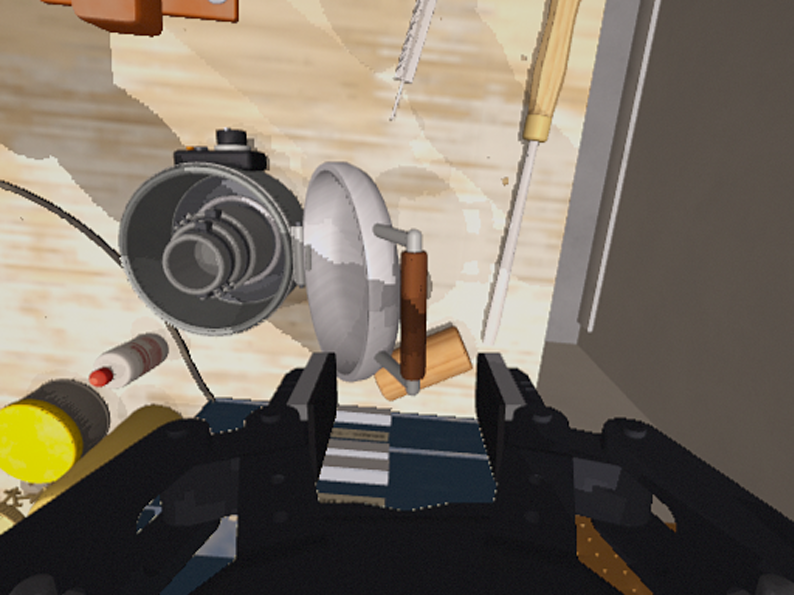

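View pics/s20.png

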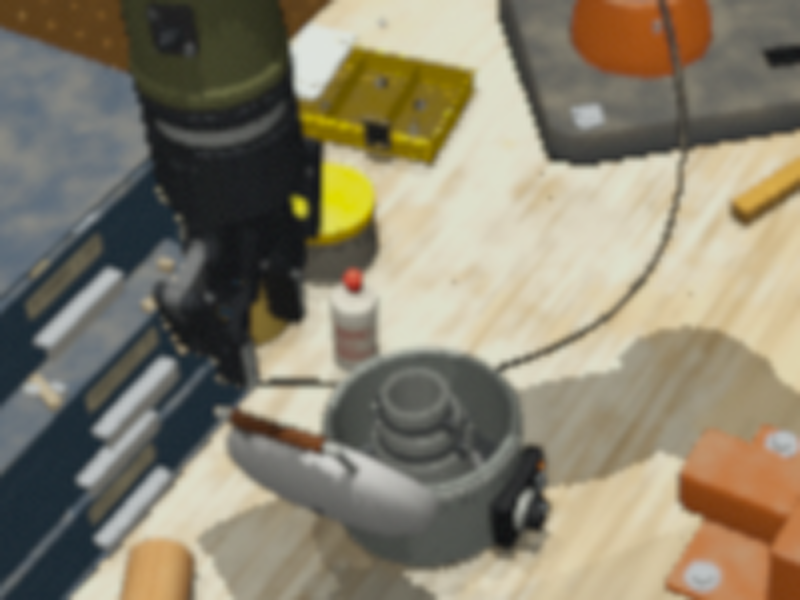

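```bash
python3 - <<'E'
from h import *
im,c=load("wrist","w20")
print(plane(c,np.array([(414,252),(413,380),(414,316)])/1.55,.241).round(4))
go((.5855,.2178,.25,95.4),(.5855,.2178,.219,95.4))
print([ (round(t,2),bar(t).round(4).tolist()) for t in np.arange(2.02,-.01,-.1)])
E
```

```text
[[0.5553 0.2165 0.241 ]
 [0.6143 0.2218 0.241 ]
 [0.5837 0.2192 0.241 ]]
off [[23.0, 1.6, -0.7], [23.0, 1.6, -0.7], [31.0, 0.0, -0.0]] 
ang [[-0.002, -0.0, 0.001], [-0.002, -0.0, 0.001], [0.0, 0.0, 0.0]]
[(np.float64(2.02), [0.5853, 0.2177, 0.2355]), (np.float64(1.92), [0.5868, 0.2026, 0.243]), (np.float64(1.82), [0.5883, 0.1867, 0.249]), (np.float64(1.72), [0.5898, 0.1704, 0.2533]), (np.float64(1.62), [0.5914, 0.1537, 0.256]), (np.float64(1.52), [0.593, 0.1368, 0.257]), (np.float64(1.42), [0.5946, 0.1199, 0.2563]), (np.float64(1.32), [0.5962, 0.1031, 0.2539]), (np.float64(1.22), [0.5978, 0.0867, 0.2498]), (np.float64(1.12), [0.5993, 0.0708, 0.2441]), (np.float64(1.02), [0.6008, 0.0555, 0.2369]), (np.float64(0.92), [0.6022, 0.041, 0.2281]), (np.float64(0.82), [0.6035, 0.0274, 0.2179]), (np.float64(0.72), [0.6046, 0.0149, 0.2064]), (np.float64(0.62), [0.6057, 0.0037, 0.1938]), (np.float64(0.52), [0.6067, -0.0063, 0.18]), (np.float64(0.42), [0.6075, -0.0148, 0.1654]), (np.float64(0.32), [0.6082, -0.0218, 0.1499]), (np.float64(0.22), [0.6087, -0.0273, 0.1338]), (np.float64(0.12), [0.609, -0.0312, 0.1173]), (np.float64(0.02), [0.6092, -0.0333, 0.1004])]
```

>>> {"op": "send_rows", "data": {"offset": [[23,1.5,-0.5],[23,1.5,-0.5],[20,0,0],[11,0,0],[0,0,0]], "angular": [[0,0,0],[0,0,0],[0,0,0],[0,0,0],[0,0,0]], "claw": [45,45,45,45,45]}}

```text
t: 25.85
ee_pos: [0.5851, 0.2179, 0.2179]
ee_rot: [[-0.002, -0.092, 0.996], [-0.003, 0.996, 0.092], [-1.0, -0.002, -0.003]]
force: [0.3, 0.3, 0.6]
width: 0.0451
```

>>> {"op": "send_rows", "data": {"offset": [[0,0,0],[0,0,0],[0,0,0],[0,0,0],[0,0,0]], "angular": [[0,0,0],[0,0,0],[0,0,0],[0,0,0],[0,0,0]], "claw": [30,20,14,8,8], "grip_force": 20}}

```text
t: 26.35
ee_pos: [0.5857, 0.2204, 0.2204]
ee_rot: [[0.002, -0.093, 0.996], [0.001, 0.996, 0.093], [-1.0, 0.001, 0.002]]
force: [-0.0, 0.8, 2.6]
width: 0.0112
```

```bash
python3 -c "
from h import *
st()
im,c=grab('wrist','w21');zoom(im,0,0,512,384,1.55,'w21')"
```

```text
t 26.35 p [585.7 220.4 220.4] psi 95.34 tilt [0.0017 0.001 ] F [-0.   0.8  2.6] T [ 0.25 -0.03 -0.04] w 11.2 q [ 0.03  0.84 -0.92  1.56  0.72  1.11  0.61]
```

View pics/w21.png

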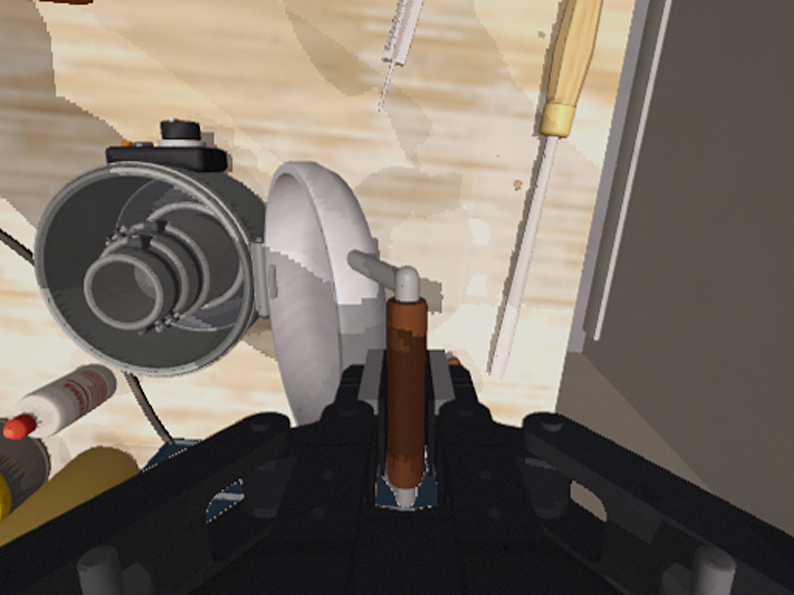

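```bash
python3 - <<'E'
from h import *
th=[2.03]+[2.03-.12*k for k in range(1,13)]+[.52,.45,.38,.32,.26,.2,.15,.1,.06,.03,0]
a=np.array(th)+.059;r=-170*np.cos(a);z=170*np.sin(a)
for i in range(len(th)-1): print(round(th[i+1],2),[round(-(z[i+1]-z[i]),1),round(r[i+1]-r[i],1),0], (H+r[i+1]/1000*NV).round(4),round(87+z[i+1]-14,1))
E
```

```text
1.91 [np.float64(-9.0), np.float64(-18.3), 0] [0.5869 0.201 ] 229.7
1.79 [np.float64(-6.8), np.float64(-19.2), 0] [0.5887 0.1819] 236.5
1.67 [np.float64(-4.4), np.float64(-19.9), 0] [0.5906 0.162 ] 240.9
1.55 [np.float64(-2.0), np.float64(-20.3), 0] [0.5926 0.1418] 242.9
1.43 [np.float64(0.4), np.float64(-20.4), 0] [0.5945 0.1215] 242.4
1.31 [np.float64(2.9), np.float64(-20.2), 0] [0.5964 0.1015] 239.6
1.19 [np.float64(5.3), np.float64(-19.7), 0] [0.5983 0.0819] 234.3
1.07 [np.float64(7.6), np.float64(-18.9), 0] [0.6001 0.063 ] 226.7
0.95 [np.float64(9.8), np.float64(-17.9), 0] [0.6018 0.0452] 216.9
0.83 [np.float64(11.9), np.float64(-16.6), 0] [0.6033 0.0287] 205.0
0.71 [np.float64(13.8), np.float64(-15.0), 0] [0.6048 0.0138] 191.2
0.59 [np.float64(15.5), np.float64(-13.3), 0] [6.06e-01 5.00e-04] 175.7
0.52 [np.float64(9.7), np.float64(-6.9), 0] [ 0.6067 -0.0063] 166.0
0.45 [np.float64(10.2), np.float64(-6.2), 0] [ 0.6073 -0.0124] 155.8
0.38 [np.float64(10.6), np.float64(-5.4), 0] [ 0.6078 -0.0178] 145.3
0.32 [np.float64(9.4), np.float64(-4.1), 0] [ 0.6082 -0.0218] 135.9
0.26 [np.float64(9.6), np.float64(-3.5), 0] [ 0.6085 -0.0253] 126.3
0.2 [np.float64(9.8), np.float64(-2.9), 0] [ 0.6088 -0.0282] 116.5
0.15 [np.float64(8.3), np.float64(-2.0), 0] [ 0.6089 -0.0302] 108.3
0.1 [np.float64(8.4), np.float64(-1.6), 0] [ 0.6091 -0.0317] 99.9
0.06 [np.float64(6.7), np.float64(-0.9), 0] [ 0.6092 -0.0327] 93.2
0.03 [np.float64(5.1), np.float64(-0.5), 0] [ 0.6092 -0.0332] 88.1
0 [np.float64(5.1), np.float64(-0.4), 0] [ 0.6093 -0.0336] 83.0
```

>>> {"op": "send_rows", "data": {"offset": [[-4.5,-9,0],[-4.5,-9.3,0],[-6.8,-19.2,0],[-4.4,-19.9,0],[0,0,0]], "angular": [[0,0,0],[0,0,0],[0,0,0],[0,0,0],[0,0,0]], "claw": [8,8,8,8,8]}}

```text
t: 26.9
ee_pos: [0.5912, 0.1594, 0.2419]
ee_rot: [[0.001, -0.089, 0.996], [-0.002, 0.996, 0.089], [-1.0, -0.002, 0.001]]
force: [-1.8, 0.4, 8.6]
width: 0.0112
```

```bash
python3 -c "
from h import *
st()
im,c=grab('scene','s22');zoom(im,110,120,310,270,4,'s22')"
```

```text
t 26.9 p [591.2 159.4 241.9] psi 95.1 tilt [ 0.001  -0.0019] F [-1.8  0.4  8.6] T [ 0.27  0.37 -0.06] w 11.2 q [ 0.15  0.8  -0.94  1.57  0.7   1.13  0.7 ]
```

View pics/s22.png

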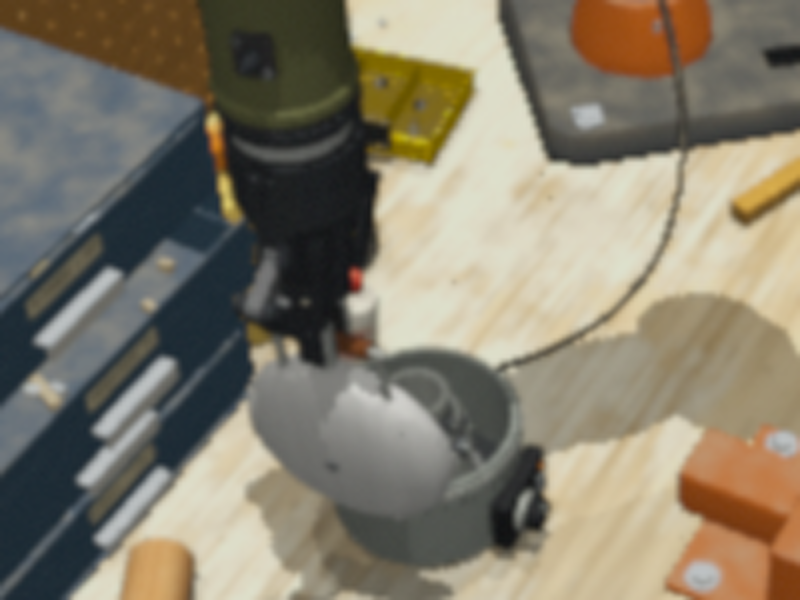

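The lid follows the gripper, so I'll continue along the arc.

>>> {"op": "send_rows", "data": {"offset": [[-2,-20.3,0],[0.4,-20.4,0],[2.9,-20.2,0],[5.3,-19.7,0],[0,0,0]], "angular": [[0,0,0],[0,0,0],[0,0,0],[0,0,0],[0,0,0]], "claw": [8,8,8,8,8]}}

```text
t: 27.45
ee_pos: [0.5982, 0.0759, 0.2322]
ee_rot: [[-0.002, -0.087, 0.996], [-0.007, 0.996, 0.087], [-1.0, -0.007, -0.003]]
force: [0.4, -3.8, 4.9]
width: 0.0109
```

>>> {"op": "send_rows", "data": {"offset": [[7.6,-19,0],[9.8,-18,0],[11.9,-16.6,0],[0,0,0]], "angular": [[0,0,0],[0,0,0],[0,0,0],[0,0,0]], "claw": [8,8,8,8]}}

```text
t: 27.85
ee_pos: [0.6027, 0.0246, 0.2013]
ee_rot: [[-0.003, -0.089, 0.996], [-0.004, 0.996, 0.089], [-1.0, -0.004, -0.003]]
force: [0.4, -3.6, 0.4]
width: 0.0111
```

```bash
python3 -c "
from h import *
st();print(bar(.83))
im,c=grab('scene','s23');zoom(im,110,120,310,270,4,'s23')
im,c=grab('wrist','w23');zoom(im,0,0,512,384,1.55,'w23')"
```

```text
t 27.85 p [602.7  24.6 201.3] psi 95.11 tilt [-0.0031 -0.0041] F [ 0.4 -3.6  0.4] T [-0.49  0.02  0.03] w 11.1 q [ 0.37  0.84 -0.93  1.64  0.76  1.06  0.86]
[0.60333253 0.02872632 0.21899513]
```

View pics/s23.png

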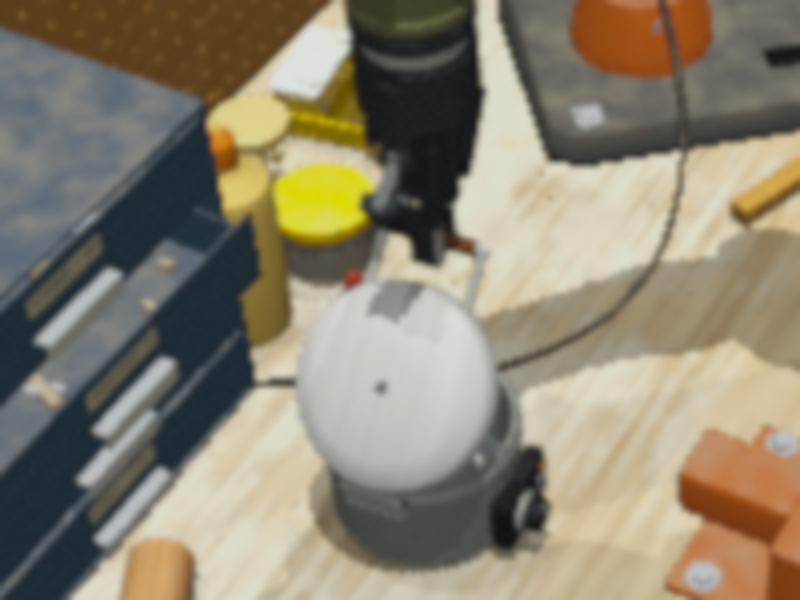

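View pics/w23.png

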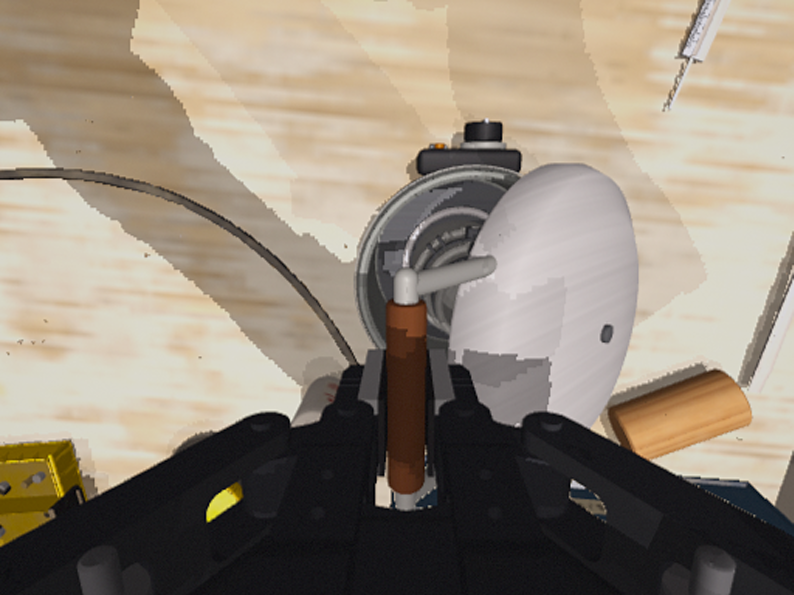

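>>> {"op": "send_rows", "data": {"offset": [[6.9,-7.5,0],[6.9,-7.5,0],[7.7,-6.6,0],[7.8,-6.7,0],[0,0,0]], "angular": [[0,0,0],[0,0,0],[0,0,0],[0,0,0],[0,0,0]], "claw": [8,8,8,8,8]}}

```text
t: 28.45
ee_pos: [0.605, -0.0005, 0.1735]
ee_rot: [[-0.002, -0.093, 0.996], [-0.002, 0.996, 0.093], [-1.0, -0.002, -0.002]]
force: [-2.8, -2.5, 1.2]
width: 0.0108
```

>>> {"op": "send_rows", "data": {"offset": [[9.7,-6.9,0],[10.2,-6.2,0],[10.6,-5.4,0],[9.4,-4.1,0],[0,0,0]], "angular": [[0,0,0],[0,0,0],[0,0,0],[0,0,0],[0,0,0]], "claw": [8,8,8,8,8]}}

```text
t: 28.95
ee_pos: [0.6069, -0.0225, 0.1335]
ee_rot: [[-0.003, -0.093, 0.996], [-0.001, 0.996, 0.093], [-1.0, -0.001, -0.003]]
force: [-3.5, -2.7, 0.3]
width: 0.0108
```

```bash
python3 -c "
from h import *
st();print(bar(.32))
im,c=grab('scene','s24');zoom(im,110,120,310,270,4,'s24')"
```

```text
t 28.95 p [606.9 -22.5 133.5] psi 95.33 tilt [-0.0027 -0.0015] F [-3.5 -2.7  0.3] T [-0.48  0.75 -0.06] w 10.8 q [ 0.42  0.93 -0.88  1.68  0.86  0.96  0.87]
[ 0.60815164 -0.02184847  0.14989858]
```

View pics/s24.png

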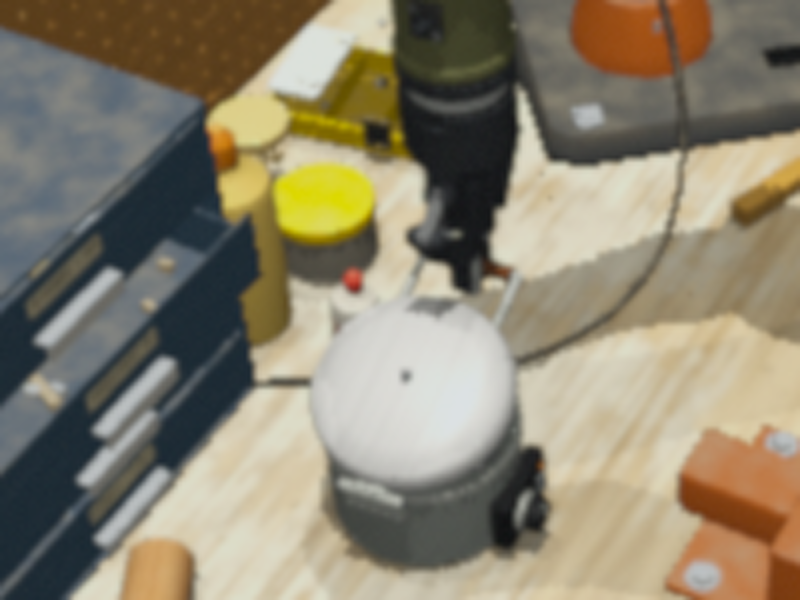

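>>> {"op": "send_rows", "data": {"offset": [[9.6,-3.5,0],[9.8,-2.9,0],[8.3,-2,0],[0,0,0],[0,0,0]], "angular": [[0,0,0],[0,0,0],[0,0,0],[0,0,0],[0,0,0]], "claw": [8,8,8,8,8]}}

```text
t: 29.5
ee_pos: [0.6077, -0.0306, 0.1071]
ee_rot: [[-0.002, -0.093, 0.996], [-0.002, 0.996, 0.093], [-1.0, -0.002, -0.002]]
force: [-4.6, -4.7, 0.1]
width: 0.011
```

>>> {"op": "send_rows", "data": {"offset": [[6,-1.2,0],[6,-0.9,0],[5,-0.5,0],[4,-0.3,0],[0,0,0]], "angular": [[0,0,0],[0,0,0],[0,0,0],[0,0,0],[0,0,0]], "claw": [8,8,8,8,8]}}

```text
t: 30.0
ee_pos: [0.608, -0.0342, 0.0859]
ee_rot: [[-0.002, -0.093, 0.996], [-0.003, 0.996, 0.093], [-1.0, -0.003, -0.002]]
force: [-4.6, -4.5, -0.8]
width: 0.0108
```

```bash
python3 -c "
from h import *
st()"
```

```text
t 30.0 p [608.  -34.2  85.9] psi 95.33 tilt [-0.0022 -0.0029] F [-4.6 -4.5 -0.8] T [-0.81  0.95 -0.08] w 10.8 q [ 0.41  0.99 -0.83  1.71  0.93  0.89  0.84]
```

Near shut. I'll lower it in small steps until it makes contact.

>>> {"op": "send_rows", "data": {"offset": [[2,0,0],[2,0,0],[2,0,0],[0,0,0],[0,0,0]], "angular": [[0,0,0],[0,0,0],[0,0,0],[0,0,0],[0,0,0]], "claw": [8,8,8,8,8]}}

```text
t: 30.5
ee_pos: [0.608, -0.0347, 0.0801]
ee_rot: [[-0.002, -0.093, 0.996], [-0.004, 0.996, 0.093], [-1.0, -0.004, -0.002]]
force: [-5.1, -5.1, -0.7]
width: 0.0106
```

```bash
python3 -c "
from h import *
st()
im,c=grab('scene','s25');zoom(im,130,160,270,270,5.5,'s25')"
```

```text
t 30.5 p [608.  -34.7  80.1] psi 95.31 tilt [-0.0021 -0.0038] F [-5.1 -5.1 -0.7] T [-0.89  0.95 -0.1 ] w 10.6 q [ 0.41  1.   -0.82  1.71  0.93  0.88  0.83]
```

View pics/s25.png

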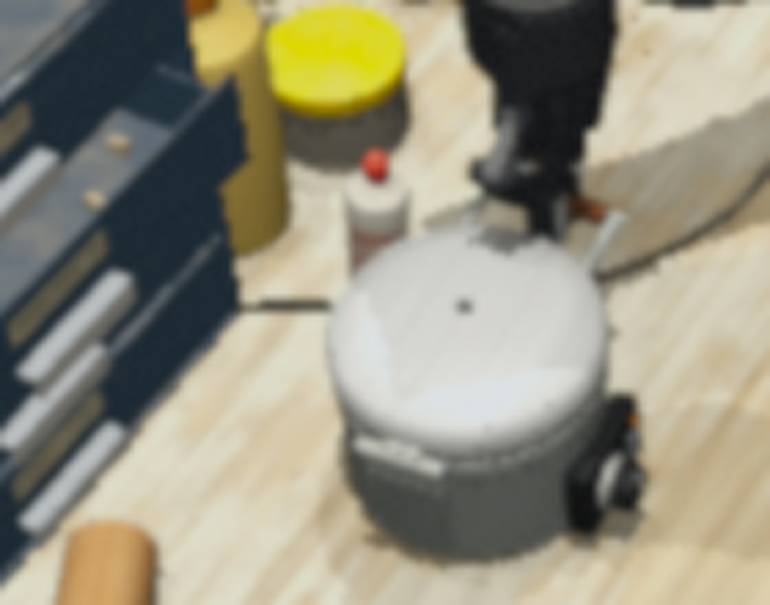

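>>> {"op": "send_rows", "data": {"offset": [[1.5,0,0],[1.5,0,0],[0,0,0]], "angular": [[0,0,0],[0,0,0],[0,0,0]], "claw": [8,8,8]}}

```text
t: 30.85
ee_pos: [0.6081, -0.0349, 0.0772]
ee_rot: [[-0.002, -0.092, 0.996], [-0.004, 0.996, 0.092], [-1.0, -0.004, -0.002]]
force: [-4.8, -6.5, -1.0]
width: 0.0115
```

```bash
python3 -c "
from h import *
st()
im,c=grab('wrist','w26');zoom(im,0,0,512,384,1.55,'w26')"
```

```text
t 30.85 p [608.1 -34.9  77.2] psi 95.3 tilt [-0.002  -0.0042] F [-4.8 -6.5 -1. ] T [-1.02  0.96 -0.04] w 11.5 q [ 0.41  1.   -0.82  1.71  0.94  0.88  0.83]
```

View pics/w26.png

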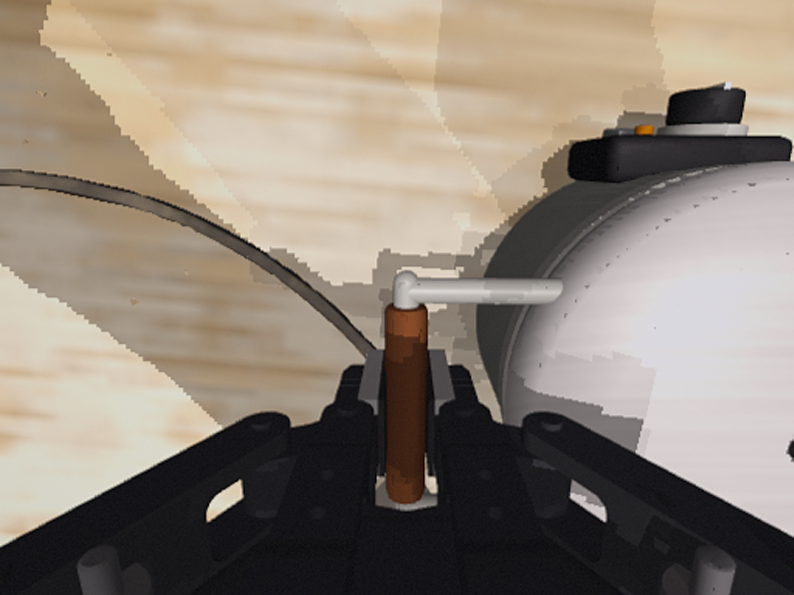

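>>> {"op": "send_rows", "data": {"offset": [[1.5,0,0],[1.5,0,0],[0,0,0]], "angular": [[0,0,0],[0,0,0],[0,0,0]], "claw": [8,8,8]}}

```text
t: 31.2
ee_pos: [0.6081, -0.035, 0.0765]
ee_rot: [[-0.001, -0.092, 0.996], [-0.006, 0.996, 0.092], [-1.0, -0.005, -0.002]]
force: [-10.1, -7.5, 15.7]
width: 0.0113
```

```bash
python3 -c "
from h import *
st()
im,c=grab('scene','s27');zoom(im,180,190,270,260,8,'s27')
im,c=grab('wrist','w27')
for n in ('w21','w23','w26','w27'):
    m=load('wrist',n)[0];hsv=cv2.cvtColor(m,cv2.COLOR_BGR2HSV);b=(hsv[:,:,0]<15)&(hsv[:,:,1]>120);b[:, :240]=0;b[:,285:]=0
    print(n,[ (int(np.where(b[r])[0].min()),int(np.where(b[r])[0].max())) for r in (210,240,270,300) if b[r].any()], np.where(b.any(1))[0][[0,-1]])"
```

```text
t 31.2 p [608.1 -35.   76.5] psi 95.3 tilt [-0.0012 -0.0056] F [-10.1  -7.5  15.7] T [-1.41  1.94 -0.11] w 11.3 q [ 0.41  1.   -0.82  1.71  0.94  0.87  0.83]
w21 [(250, 274), (250, 273), (250, 273), (250, 273)] [192 314]
w23 [(249, 274), (250, 273), (250, 273), (251, 273)] [ 93 318]
w26 [(249, 275), (249, 274), (250, 274), (249, 273)] [196 324]
w27 [(249, 275), (249, 274), (250, 274), (249, 273)] [196 325]
```

View pics/s27.png

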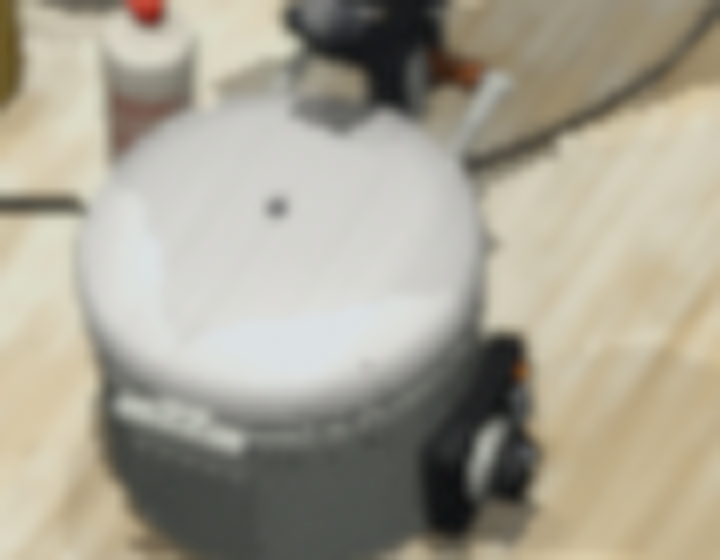

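There is firm contact (15.7 N up), so the lid is down. I'll release carefully and rise.

>>> {"op": "send_rows", "data": {"offset": [[-1,0,0],[0,0,0],[0,0,0],[0,0,0],[-5,0,0]], "angular": [[0,0,0],[0,0,0],[0,0,0],[0,0,0],[0,0,0]], "claw": [11,16,21,21,21]}}

```text
t: 31.8
ee_pos: [0.6093, -0.0321, 0.08]
ee_rot: [[0.0, -0.094, 0.996], [0.001, 0.996, 0.094], [-1.0, 0.001, 0.0]]
force: [0.3, -0.5, -0.0]
width: 0.021
```

```bash
python3 -c "
from h import *
st()
im,c=grab('wrist','w28');zoom(im,0,0,512,384,1.55,'w28')"
```

```text
t 31.8 p [609.3 -32.1  80. ] psi 95.4 tilt [0.0004 0.0008] F [ 0.3 -0.5 -0. ] T [0.02 0.02 0.06] w 21.0 q [ 0.41  1.   -0.83  1.71  0.93  0.88  0.83]
```

View pics/w28.png

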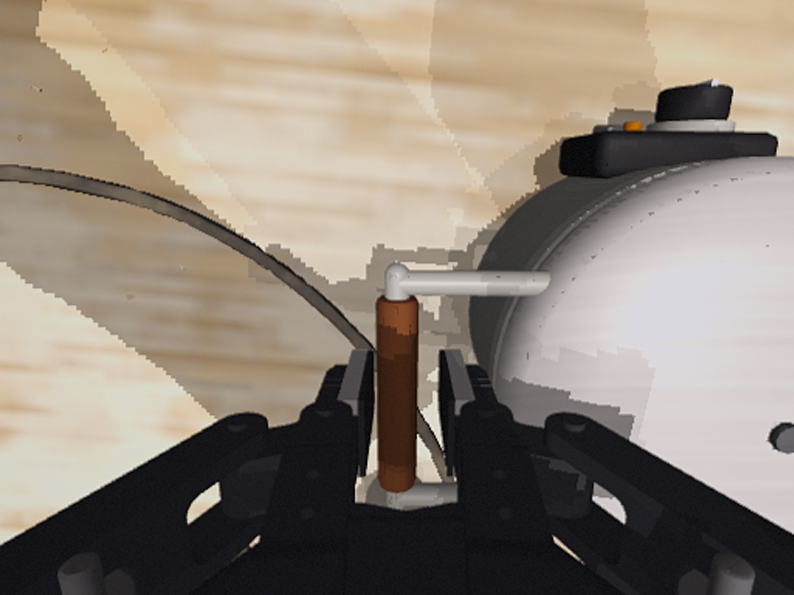

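Free of the bar. I'll rise and check the lid.

>>> {"op": "send_rows", "data": {"offset": [[-15,0,0],[-40,0,0],[-45,0,0],[-45,0,0],[-45,-20,0]], "angular": [[0,0,0],[0,0,0],[0,0,0],[0,0,0],[0,0,0]], "claw": [21,21,21,21,21]}}

```text
t: 32.35
ee_pos: [0.6105, -0.0489, 0.2738]
ee_rot: [[0.002, -0.1, 0.995], [0.003, 0.995, 0.1], [-1.0, 0.003, 0.002]]
force: [0.3, 0.3, -0.6]
width: 0.0211
```

>>> {"op": "send_rows", "data": {"offset": [[0,-20,0],[0,-40,0],[0,-40,0],[0,-30,0],[0,0,0]], "angular": [[0,0,0],[0,0,0],[0,0,0],[0,0,0],[0,0,0]], "claw": [30,30,30,30,30]}}

```text
t: 32.85
ee_pos: [0.6227, -0.1891, 0.2703]
ee_rot: [[0.0, -0.084, 0.996], [-0.004, 0.996, 0.084], [-1.0, -0.004, 0.0]]
force: [-0.7, -0.4, -0.2]
width: 0.03
```

```bash
python3 -c "
from h import *
st()
im,c=grab('scene','s29');zoom(im,170,170,290,260,6.5,'s29');
im,c=grab('top','t29');zoom(im,130,120,270,220,5.5,'t29')
a=cv2.imread('pics/top0.png')
cv2.imwrite('pics/t29f.png',np.hstack([a[100:300,170:380],im[100:300,170:380]]))"
```

```text
t 32.85 p [ 622.7 -189.1  270.3] psi 94.81 tilt [ 0.0003 -0.0038] F [-0.7 -0.4 -0.2] T [-0.   -0.05 -0.04] w 30.0 q [ 0.68  0.84 -0.98  1.41  0.71  1.26  1.3 ]
```

View pics/s29.png

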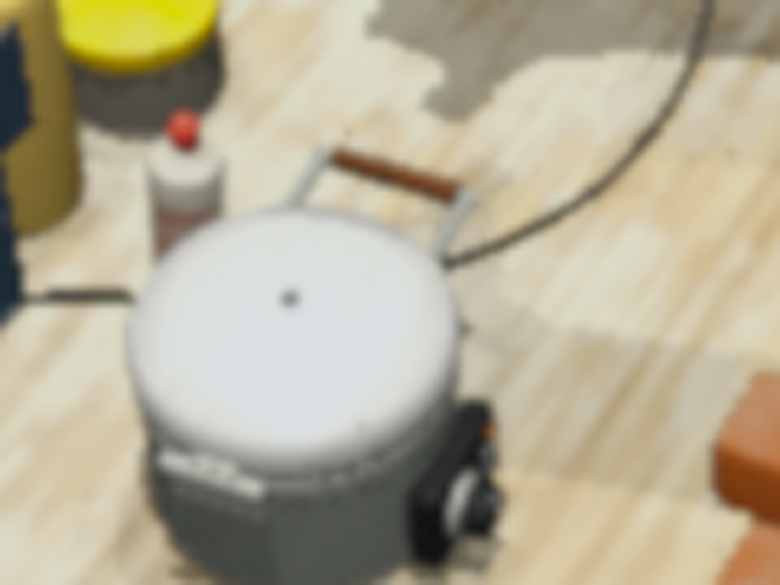

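View pics/t29.png

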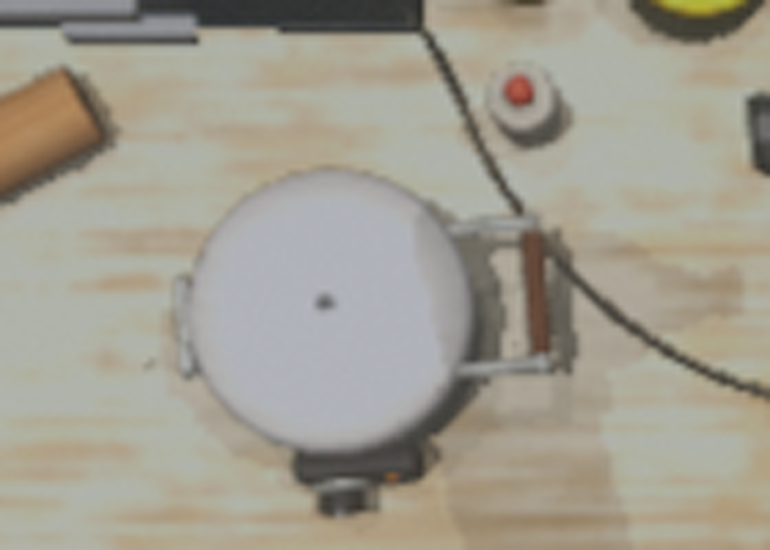

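View pics/t29f.png

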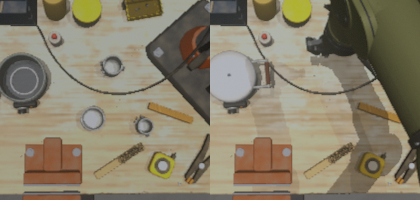

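```bash
python3 - <<'E'
from h import *
t=lambda u:np.array(u)/5.5+[130,120]; s=lambda u:np.array(u)/6.5+[170,170]
for a,b in(((532,232),(333,157)),((541,352),(456,192))):
    print(tri(cam("top"),t(a),cam("scene"),s(b)))
print(bar(0),bar(.035))
E
```

```text
(array([ 0.63688649, -0.03379479,  0.09512955]), np.float64(0.0016250568146402523))
(array([ 0.5785582 , -0.03826478,  0.09693328]), np.float64(0.0013588612657740912))
[ 0.60926794 -0.03356364  0.09702418] [ 0.60922481 -0.03311098  0.10295648]
```

The bar is at z ≈ 96 mm (nominal 97 shut; 103 would be 0.035 rad), so the lid is shut. Handing in.

```bash
python3 -c "
from cell import ticket
print(ticket.sign_off())"
```

```text
the job is handed in; nothing more can be done
None
```

I nested the three pots in the glue warmer, lowered the lid until it was shut, and handed the job in at about 33 s of the 72 s allowed.

**Large pot:** On the first try it caught on the ring about 5 mm high. I moved it 2 mm towards −x and 2 mm towards −y, and it then stood at seat height (tool at 43.2 mm, expected 43.4).

**Middle and small pots:** Both went straight in, and the wrist pictures show their visible ears down in the notches. They touched down at 73.4 mm (expected 73.6) and 94.0 mm (expected 94.1).

**Lid:** I held the bar and swung the lid down slowly. It stopped on firm contact (about 16 N), and I then released it. Afterwards the bar measured about 96 mm high from two cameras; 97 mm is fully shut, and 103 mm would be the 0.035 rad limit.

**Bystanders:** In the last top view the brush, glue bottle, tape measure and pen blank look unmoved. I compared the pictures by eye and did not measure them.

**Checks that disagreed:**
- The wrist camera's mount calibration changed by up to 2 mm between readings. I aligned the middle and small pots from relative positions within a single picture instead.
- At the shut point the tool was 5–6 mm lower than planned, because the bar had slid in the pads.
- The large pot's position from the gripper at release and from the camera afterwards differed by about 3 mm in x. It was clearly inside the ring either way.

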